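# Stroke-test three dispensers and reject the jammed one

### The arm

A 6-joint arm with a two-finger parallel gripper is mounted at the origin on a cart in front of the work surface, level with it; the furniture and walls round the work are solid. World frame = base frame: x ahead of the robot, y to its left, z up, the work surface at z = 0. Lengths are in m, angles in degrees, forces in N, time in s.
With the tool pointing down it reaches from about 0.35 to 0.875 m from the base axis. Payload 4.2 kg.
Tool frame: the origin (TCP) lies at the very end of the fingers, on their centre line; the grasp point (between the pads) lies behind it (r.grip_point_offset is the z of the grasp point in the tool frame, in m); z points along the fingers, y is the direction in which the jaws open and shut (so a half turn about z gives the same grasp; the last joint's range is limited). The gripper opens to 87 mm and grips with 3 to 60 N. Pads are 19 mm wide; open, the fingers measure 117 mm over their backs; the gripper's body (75 mm by 190 mm) begins 51 mm behind the grasp point.
Start: joints at [83.744, 22.042, 0.453, 0, -68.411, -14.817], TCP at [0.225, 0.583, 0.223] pointing down, gripper open.
Joint ranges: [-179.83, 179.83], [-69.29, 118.12], [-61.27, 80.66], [-181.25, 117.63], [-171.15, -9.14], [-177.46, 177.46]. Speed limits (degrees/s): [159.86, 159.86, 180, 180, 180, 180].

### API

Orientations are given as a 3x3 rotation matrix whose columns are the frame's x, y, z axes.
In Python, from station import r, capture, workorder gives the robot as it stands. The module is installed in compiled form; this text tells all that it offers.
- The arm moves only by the shell command python3 -m crank 'ROWS'. ROWS is JSON, a list of rows, each an object with "delta_rot": the turn, a rotation vector about the tool's x, y, z in rad, a list of three; "linear": the shift along the tool's x, y, z in m, a list of three; "gripper": the opening in per cent of the stroke, from 0 (shut) to 100 (fully open). A call has 1 to 10 rows; each row shifts and turns the commanded pose from where the row before left it, along the tool's axes as they then stand; what a row does not reach is not made up. A row lasts 1/8 s, in which the tool goes at most 62.5 mm and 10.7 degrees, less where a joint would pass 70% of its speed; a pose out of reach is approached as far as the arm can. A call is refused whole if a number of a shift passes 0.0625 or a number of a turn 0.188, either way. A call with a gripper value outside its range is refused whole. The fingers move at their own pace and stop on an object; the grip force is fixed at half the most. Time passes only in rows, so rows that do not move let the fingers close. It gives the time, the measured TCP pose, the force and the opening at its end, in the units of the state.
- r.sense(): the state, without advancing time (a new reading comes with each control period).
- capture(name): name is "side" or "top" or "wrist"; returns a dict with "img" (384x512x3 uint8, blue, green, red), "fx", "fy", "cx", "cy" (pixels), "world_from_camera" (4x4, takes a point from camera to world coordinates). Camera axes: x right, y down, z forward; pixel columns grow to the right and rows downward; lengths in m; the calibration is good to about 2 mm. The wrist camera is an equidistant fisheye: a pixel r from the principal point sees the ray r / f radians off the axis. A picture is of the moment at which its call begins. There is no depth.
- workorder.finish_job(): hands the job in, once; it reports no verdict.
The state is a dict: "time_s": time; "joints": joint angles; "joint_velocities": joint speeds; "effort": joint torques, N m; "tcp_pos": TCP position; "ee_rot": TCP orientation; "wrist_force": force on the tool from outside, world axes, zero at the start; "moment": the same for the moment, N m; "gripper_width": opening from 0.0 (shut) to 1.0 (fully open).
Only numpy, scipy, OpenCV 4.12 (cv2) and the standard library are available. Lean on these libraries where they do the work, as an engineer would, in place of code of your own. Each camera call takes 0.05 s, during which the arm holds its last target.

### The job

Stroke-test the three piston dispensers in the stand: press each plunger gently down, never with more than 18 N. Two slide freely and must be pushed fully home and left in their sockets; in the third the resistance rises about half way, so stop there, leave its plunger where it stuck, and move that dispenser, held by its barrel, upright into the reject tray and let go. Leave the other things on the worktop alone.

Things in the scene. Friction and masses are not known exactly. Their poses are not given: they have to be found in the camera images.
- stand: fixed aluminium check stand, 84 (its x) x 196 (its y) x 30 mm high; origin at the centre of its underside, z up. Three round sockets in a row at its y = +60, 0 and -60 mm, 32 mm wide, 22 mm deep (socket floor 8 mm above the worktop); each holds one dispenser, standing upright.
- tray: fixed square steel reject tray, 130 x 130 x 22 mm outside, open on top, walls and floor 4 mm; origin at the centre of its underside, z up.
- dispenser_1: one of three outwardly identical loose dispensers, about 0.13 kg: opaque white barrel 30 mm across (31 at the grey rim), 75 mm tall, flat foot; origin at the centre of the foot, z up along the barrel. Seated, the rim is 83 mm over the worktop. Exactly one of the three, any of them, has a slug stuck in the barrel, unseen; numbers do not tell the socket.
- cap_1 (a point): centre of the top face of dispenser_1's thumb plate (26 mm across, 5 mm thick, on a thin stem): 107 mm above the dispenser's origin when the plunger is fully up, lower by the plunger's value, as it moves with the plunger.
- plunger_1 (a joint): how far this plunger is pressed in, m: 0 up, starts at 0 to 0.004, hard end at 0.027 (plate on the rim); stays where left. Sound: steady drag 2.5 N (plus 12 N per m/s) to the springy end pad at 0.022, then 2.2 N per mm more: home (beyond 0.020; let go it rests at 0.022 to 0.024). With the slug: from 0.010 on it rises 2.2 N per mm; let go, it rests at 0.010 to 0.012.
- dispenser_2: one of three outwardly identical loose dispensers, about 0.13 kg: opaque white barrel 30 mm across (31 at the grey rim), 75 mm tall, flat foot; origin at the centre of the foot, z up along the barrel. Seated, the rim is 83 mm over the worktop. Exactly one of the three, any of them, has a slug stuck in the barrel, unseen; numbers do not tell the socket.
- cap_2 (a point): centre of the top face of dispenser_2's thumb plate (26 mm across, 5 mm thick, on a thin stem): 107 mm above the dispenser's origin when the plunger is fully up, lower by the plunger's value, as it moves with the plunger.
- plunger_2 (a joint): how far this plunger is pressed in, m: 0 up, starts at 0 to 0.004, hard end at 0.027 (plate on the rim); stays where left. Sound: steady drag 2.5 N (plus 12 N per m/s) to the springy end pad at 0.022, then 2.2 N per mm more: home (beyond 0.020; let go it rests at 0.022 to 0.024). With the slug: from 0.010 on it rises 2.2 N per mm; let go, it rests at 0.010 to 0.012.
- dispenser_3: one of three outwardly identical loose dispensers, about 0.13 kg: opaque white barrel 30 mm across (31 at the grey rim), 75 mm tall, flat foot; origin at the centre of the foot, z up along the barrel. Seated, the rim is 83 mm over the worktop. Exactly one of the three, any of them, has a slug stuck in the barrel, unseen; numbers do not tell the socket.
- cap_3 (a point): centre of the top face of dispenser_3's thumb plate (26 mm across, 5 mm thick, on a thin stem): 107 mm above the dispenser's origin when the plunger is fully up, lower by the plunger's value, as it moves with the plunger.
- plunger_3 (a joint): how far this plunger is pressed in, m: 0 up, starts at 0 to 0.004, hard end at 0.027 (plate on the rim); stays where left. Sound: steady drag 2.5 N (plus 12 N per m/s) to the springy end pad at 0.022, then 2.2 N per mm more: home (beyond 0.020; let go it rests at 0.022 to 0.024). With the slug: from 0.010 on it rises 2.2 N per mm; let go, it rests at 0.010 to 0.012.
- coverslip_box: small closed carton, 41 x 53 x 22 mm, bystander; origin at the centre of its underside.
- petri_dish: flat clear dish, 88 mm across, 14 mm high, bystander; origin at the centre of its underside.
- small_beaker: empty glass beaker, 56 mm across, 72 mm high, bystander; origin at the centre of its underside.
- tape_roll: roll of tape lying flat, 96 mm across, 25 mm high, bystander; origin at the centre of its underside.
- forceps: steel forceps lying flat, 124 x 16 x 9 mm, bystander; origin at the centre of its underside.
Not all that is in view belongs to the job. Leave any green or yellow look-alike of the dispenser_1 alone.

How it is judged:
By the outcome, as a careful person would: the job done as asked, in the order asked, and still so for the second after the job is handed in, with the robot touching nothing.
It also fails if it takes over 59 s, if anything falls off the work surface, if the arm or the gripper's body presses on something with over 40 N, if the wrist force passes 120 N, or if a joint passes its speed limit or range.

## Working session

There is one attempt and no reset: what is moved stays moved. The work goes in short steps, Python scripts to look and compute and a shell command to move; the robot and the scene stay as the last step left them, time stands still between calls to the robot, and variables do not carry over. Pictures are saved under pics/ and viewed, and the job is handed in when it is done.

```bash
mkdir -p pics; ls; python3 - <<'E'
from station import r, capture
import cv2,numpy as np
s=r.sense();print({k:np.round(v,4).tolist() for k,v in s.items()}, r.grip_point_offset)
for n in["top","side","wrist"]:
    c=capture(n);cv2.imwrite(f"pics/{n}0.png",c["img"]);print(n,c["fx"],c["fy"],c["cx"],c["cy"]);print(np.round(c["world_from_camera"],4))
E
```

```text
pics
{'time_s': 0.0, 'joints': [83.7449, 22.0907, 0.3788, -0.0293, -68.4104, -14.8178], 'joint_velocities': [-0.0348, 0.0932, -0.0321, 0.0624, -0.0576, -0.0495], 'effort': [-0.0, -39.0668, 18.7408, 4.2201, 0.011, -0.0002], 'tcp_pos': [0.2245, 0.5826, 0.2215], 'ee_rot': [[0.9331, -0.3597, -0.0007], [-0.3597, -0.9331, -0.0021], [0.0001, 0.0022, -1.0]], 'wrist_force': [-0.0932, 0.0957, -0.3065], 'moment': [0.0406, 0.0447, 0.0207], 'gripper_width': 1.0011} -0.0187
top 438.53350190977096 438.53350190977096 260.5176437306428 188.5068383020515
[[-0.023  -0.9918  0.1259  0.3707]
 [-0.9996  0.0246  0.0111 -0.1088]
 [-0.0141 -0.1256 -0.992   1.2436]
 [ 0.      0.      0.      1.    ]]
side 493.2961241344198 493.2961241344198 257.85771707770783 195.85086319805413
[[-0.8298 -0.3651  0.422   0.0661]
 [-0.5579  0.5556 -0.6165  0.5894]
 [-0.0094 -0.747  -0.6647  0.8475]
 [ 0.      0.      0.      1.    ]]
wrist 297.3186396354542 297.3186396354542 250.97748855118306 188.83781663579308
[[-0.3605 -0.8975 -0.2541  0.2944]
 [-0.9328  0.3474  0.0963  0.5553]
 [ 0.0018  0.2717 -0.9624  0.3839]
 [ 0.      0.      0.      1.    ]]
```

View pics/top0.png

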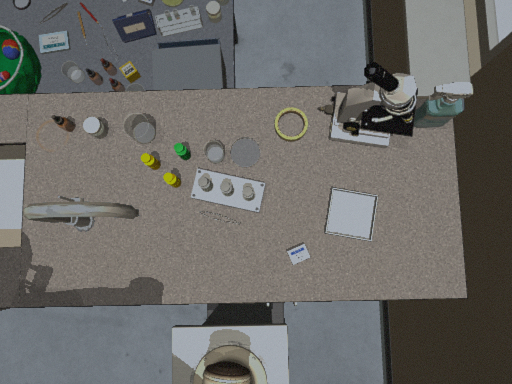

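View pics/side0.png

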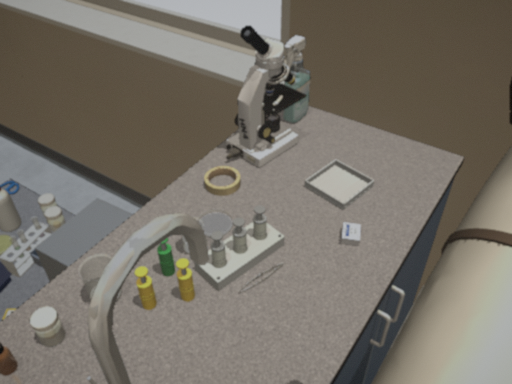

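View pics/wrist0.png

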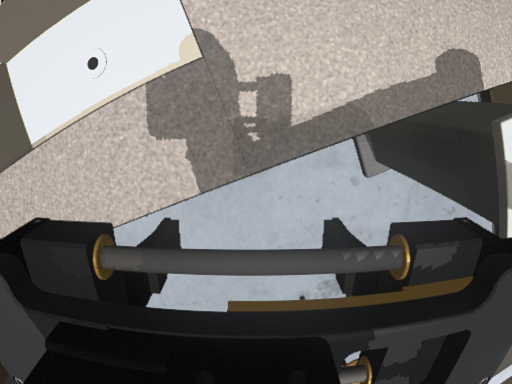

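Top view: stand around (228,190) with three grey-white dispensers at about (205,181), (226,187), (248,191). The tray is at (352,214). Yellow and green look-alikes are at (149,160), (171,180) and (181,150). A tall bent tube is at (30-135,210). I'll enlarge these and project points.

```bash
cat > h.py <<'E'
import numpy as np,cv2
from station import r,capture
def proj(c,p):
    W=np.linalg.inv(c["world_from_camera"]);q=W[:3,:3]@np.array(p,float)+W[:3,3]
    return np.array([c["fx"]*q[0]/q[2]+c["cx"],c["fy"]*q[1]/q[2]+c["cy"]])
def plane(c,uv,z):
    M=np.array(c["world_from_camera"]);d=M[:3,:3]@np.array([(uv[0]-c["cx"])/c["fx"],(uv[1]-c["cy"])/c["fy"],1])
    return M[:3,3]+d*(z-M[2,3])/d[2]
def crop(c,x0,y0,w,h,s,name):
    cv2.imwrite("pics/"+name,cv2.resize(c["img"][y0:y0+h,x0:x0+w],None,fx=s,fy=s,interpolation=cv2.INTER_CUBIC))
def st():
    s=r.sense();print(round(s['time_s'],3),np.round(s['tcp_pos'],4),np.round(s['wrist_force'],2),round(float(s['gripper_width']),3));return s
E
python3 - <<'E'
from h import *
c=capture("top");crop(c,180,135,100,80,8,"topc.png");crop(c,315,180,75,70,8,"topt.png");print(proj(c,[0,0,0]),proj(c,[.2245,.5826,.2]))
c=capture("side");crop(c,180,195,120,100,6,"sidec.png");crop(c,70,200,150,184,4,"sidel.png" if 0 else "sidel.png")
E
```

```text
[229.99152219 382.85948334] [-27.60517323 313.9754645 ]
```

View pics/topc.png

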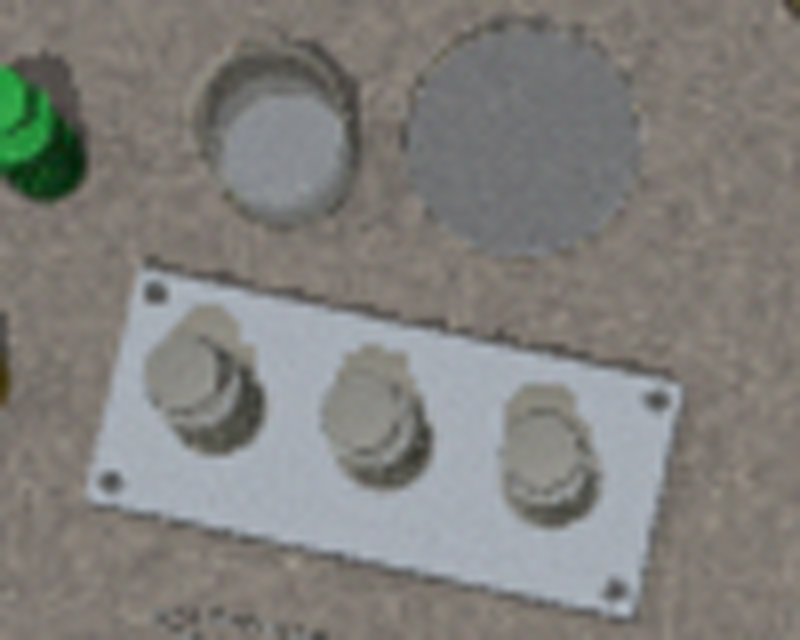

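View pics/sidec.png

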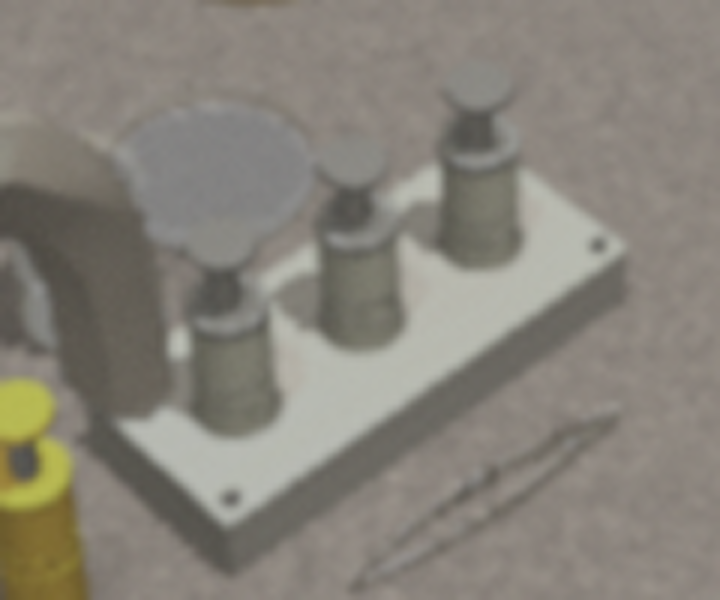

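View pics/topt.png

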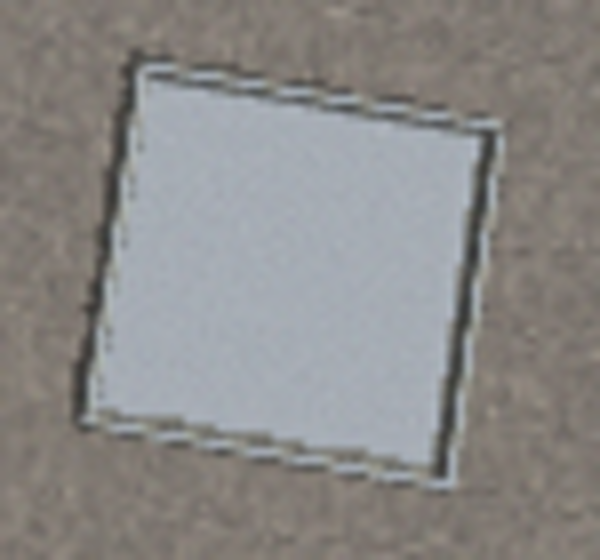

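The three white dispensers in the stand are at top pixels (204,183), (226,187) and (248,192). They are the only non-green, non-yellow ones, and they sit in the sockets. Next: poses, and where the tap-like tube is.

```bash
python3 - <<'E'
from h import *
c=capture("top");d=capture("side")
def f(p,o):return np.array(p)/8+o-0.5+0.0
cs=[plane(c,f(p,(180,135)),.03)[:2] for p in [(145,265),(682,380),(632,615),(90,500)]]
print(np.round(cs,4));S=np.mean(cs,0);ey=(cs[0]+cs[3]-cs[1]-cs[2]);print("len",np.linalg.norm(ey)/2);ey/=np.linalg.norm(ey);yaw=np.degrees(np.arctan2(-ey[0],ey[1]));print("stand",S,"yaw",yaw)
cs=[plane(c,f(p,(315,180)),.022)[:2] for p in [(137,62),(500,125),(450,487),(82,422)]]
print(np.round(cs,4));T=np.mean(cs,0);e=(cs[0]+cs[3]-cs[1]-cs[2]);print("len",np.linalg.norm(e)/2);e/=np.linalg.norm(e);print("tray",T,np.degrees(np.arctan2(-e[0],e[1])))
caps=[[185,375],[365,415],[545,448]]
for k,p in zip([.06,0,-.06],caps):
    q=S+k*ey;print("socket",q,"cap pix pred",(proj(c,[*q,.113])-(180,135)+.5)*8,"meas",p,"side pred",(proj(d,[*q,.113])-(180,195)+.5)*6, plane(c,f(p,(180,135)),.113))
# triangulate tube
def tri(u,v):
    out=[]
    A=[];b=[]
    for cam,uv in((c,u),(d,v)):
        M=np.array(cam["world_from_camera"]);n=M[:3,:3]@np.array([(uv[0]-cam["cx"])/cam["fx"],(uv[1]-cam["cy"])/cam["fy"],1]);n/=np.linalg.norm(n);P=np.eye(3)-np.outer(n,n);A.append(P);b.append(P@M[:3,3]);out.append(n)
    x=np.linalg.solve(sum(A),sum(b));return x,np.linalg.norm(A[0]@x-b[0])
print(tri((130,211),(200,255)));print(tri((80,210),(165,222)));print(tri((40,210),(115,300)))
crop(c,10,180,140,70,5,"tap.png");crop(d,70,200,150,150,4,"tap2.png")
E
```

```text
[[ 0.5883  0.0803]
 [ 0.5428 -0.1075]
 [ 0.461  -0.0882]
 [ 0.5057  0.0999]]
len 0.19322230839285667
stand [ 0.52446796 -0.0038756 ] yaw -13.499775436523057
[[ 0.5244 -0.2945]
 [ 0.4991 -0.4199]
 [ 0.3741 -0.3957]
 [ 0.3994 -0.27  ]]
len 0.12803556105724875
tray [ 0.449258   -0.34501492] -11.381038955930181
socket [0.53847446 0.05446665] cap pix pred [184.87767387 369.6917366 ] meas [185, 375] side pred [218.09186675 238.02768873] [0.53672418 0.05443784 0.113     ]
socket [ 0.52446796 -0.0038756 ] cap pix pred [364.05216662 407.82977508] meas [365, 415] side pred [350.15862731 154.28151883] [ 0.52210618 -0.0041542   0.113     ]
socket [ 0.51046147 -0.06221785] cap pix pred [543.98430969 446.12908258] meas [545, 448] side pred [474.85687587  75.20786952] [ 0.50984119 -0.06253604  0.113     ]
(array([0.45067723, 0.20150797, 0.24285705]), np.float64(0.002858253644241794))
(array([0.44607465, 0.26302527, 0.37126295]), np.float64(0.001111104157450277))
(array([0.4508414 , 0.37130125, 0.31428387]), np.float64(0.0039586334938120525))
```

View pics/tap.png

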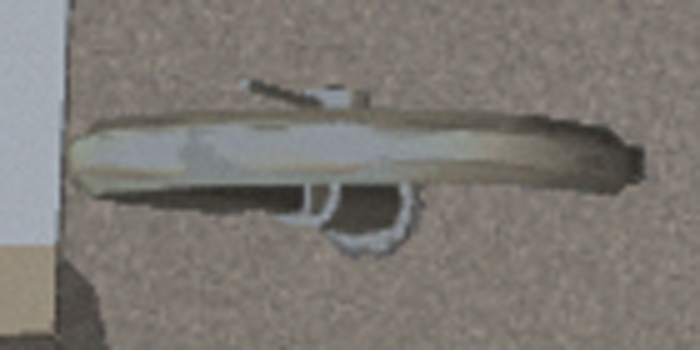

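View pics/tap2.png

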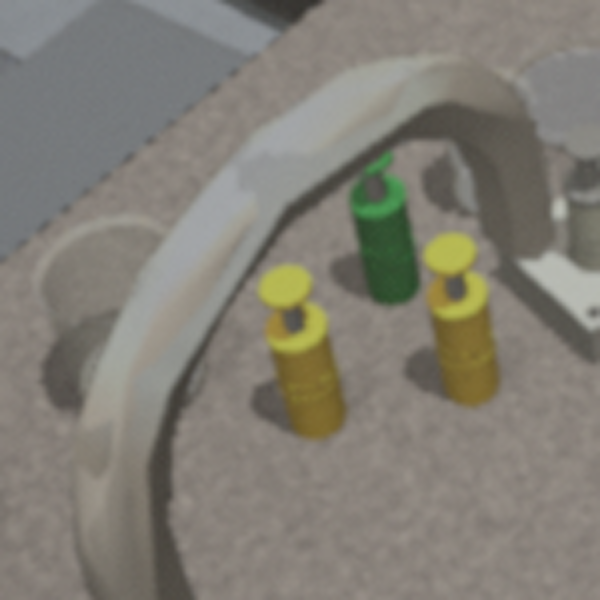

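Two cameras agree on the poses: stand at about (0.524,-0.004) with yaw -13.5°, tray at about (0.449,-0.345). The tube is an arch at x≈0.45, y 0.2–0.42, up to z≈0.38, so I'll rise first and pass inside it.

```bash
python3 -m crank '[{"linear":[0,0,-0.06],"delta_rot":[0,0,0],"gripper":0},{"linear":[0,0,-0.06],"delta_rot":[0,0,0],"gripper":0},{"linear":[0,0,-0.06],"delta_rot":[0,0,0],"gripper":0},{"linear":[0,0,-0.06],"delta_rot":[0,0,0],"gripper":0}]'
python3 -c "
from h import *
print(np.round(st()['joints'],1))"
```

```text
time_s: 0.85
tcp_pos: [0.2246, 0.5827, 0.4649]
ee_rot: [[0.933, -0.359, 0.0], [-0.359, -0.933, 0.001], [-0.0, -0.001, -1.0]]
wrist_force: [-0.2, 1.0, 0.9]
gripper_width: 0.63
0.85 [0.2246 0.5827 0.4649] [-0.23  1.03  0.87] 0.63
[  83.7   19.5   30.3   -0.  -100.7  -14.8]
```

```bash
python3 -m crank '[{"linear":[0.029,0.045,0],"delta_rot":[0,0,0],"gripper":0},{"linear":[0.029,0.045,0],"delta_rot":[0,0,0],"gripper":0},{"linear":[0.029,0.045,0],"delta_rot":[0,0,0],"gripper":0},{"linear":[0.029,0.045,0],"delta_rot":[0,0,0],"gripper":0},{"linear":[0.029,0.045,0],"delta_rot":[0,0,0],"gripper":0},{"linear":[0.029,0.045,0],"delta_rot":[0,0,0],"gripper":0},{"linear":[0.029,0.045,0],"delta_rot":[0,0,0],"gripper":0}]'
python3 -c "
from h import *
print(np.round(st()['joints'],1))"
```

```text
time_s: 1.72
tcp_pos: [0.3007, 0.2143, 0.4628]
ee_rot: [[0.933, -0.359, 0.001], [-0.359, -0.933, 0.001], [0.0, -0.001, -1.0]]
wrist_force: [-0.1, -1.3, 0.2]
gripper_width: 0.005
1.725 [0.3007 0.2143 0.4628] [-0.08 -1.28  0.2 ] 0.005
[ 61.1  -8.8  -1.9   0.  -96.8   7.8]
```

```bash
python3 -m crank '[{"linear":[0.034,0.033,0],"delta_rot":[0,0,0],"gripper":0},{"linear":[0.034,0.033,0],"delta_rot":[0,0,0],"gripper":0},{"linear":[0.034,0.033,0],"delta_rot":[0,0,0],"gripper":0},{"linear":[0.034,0.033,0],"delta_rot":[0,0,0],"gripper":0},{"linear":[0.034,0.033,0],"delta_rot":[0,0,0],"gripper":0}]'
python3 -m crank '[{"linear":[0,0,0],"delta_rot":[0,0,0.18],"gripper":0},{"linear":[0,0,0],"delta_rot":[0,0,0.18],"gripper":0},{"linear":[0,0,0],"delta_rot":[0,0,0.18],"gripper":0},{"linear":[0,0,0],"delta_rot":[0,0,0.18],"gripper":0},{"linear":[0,0,0],"delta_rot":[0,0,0.18],"gripper":0},{"linear":[0,0,0],"delta_rot":[0,0,0.18],"gripper":0},{"linear":[0,0,0],"delta_rot":[0,0,0.18],"gripper":0},{"linear":[0,0,0],"delta_rot":[0,0,0.18],"gripper":0}]'
python3 - <<'E'
from h import *
s=st();print(np.round(s['joints'],1),np.round(s['ee_rot'],3).tolist())
c=capture("wrist");cv2.imwrite("pics/w1.png",c["img"])
cv2.imwrite("pics/t1.png",capture("top")["img"])
E
```

```text
time_s: 2.35
tcp_pos: [0.4003, -0.0004, 0.4628]
ee_rot: [[0.933, -0.359, 0.001], [-0.359, -0.933, 0.001], [0.001, -0.001, -1.0]]
wrist_force: [0.4, 0.7, -0.1]
gripper_width: 0.008
time_s: 3.35
tcp_pos: [0.4, 0.0011, 0.4626]
ee_rot: [[-0.241, -0.971, 0.0], [-0.971, 0.241, 0.0], [-0.0, -0.0, -1.0]]
wrist_force: [-0.2, 0.8, 0.6]
gripper_width: 0.007
3.35 [0.4    0.0011 0.4626] [-0.15  0.78  0.59] 0.007
[ 23.7  -5.4   0.9  -0.  -96.3 -37.6] [[-0.241, -0.971, 0.0], [-0.971, 0.241, 0.0], [-0.0, -0.0, -1.0]]
```

View pics/w1.png

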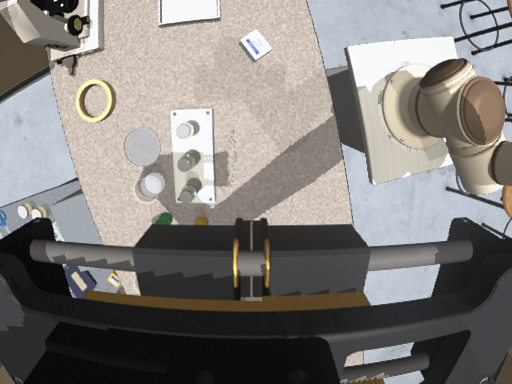

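View pics/t1.png

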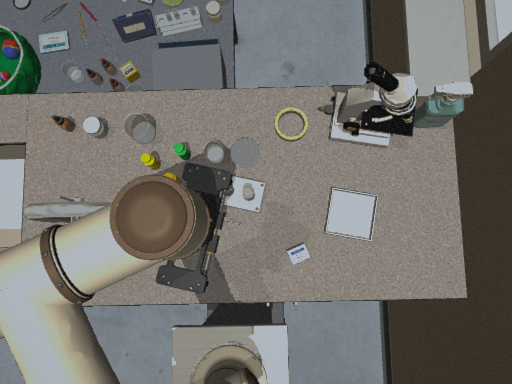

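```bash
python3 - <<'E'
from h import *
c=capture("top")
for z in (.46,.6,.7,.8,.9,1.0):print(z,proj(c,[.4,0,z]),proj(c,[0,0,z]))
cv2.imwrite("pics/s1.png",capture("side")["img"])
E
```

```text
0.46 [205.36297691 228.91334857] [207.07740017 469.42297525]
0.6 [192.11255555 225.64893474] [193.10306594 522.21431361]
0.7 [178.50658912 222.29692775] [178.30824539 578.10523224]
0.8 [158.83315188 217.45012032] [156.07359799 662.10184879]
0.9 [127.86900355 209.82169921] [118.90230823 802.52514925]
1.0 [ 71.98289792 196.05342941] [  44.13099172 1084.99140512]
```

View pics/s1.png

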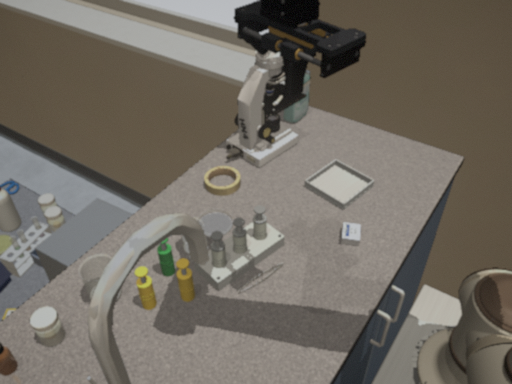

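```bash
python3 - <<'E'
from h import *
c=capture("top")
for z in (.75,.85,.95,1.0):print(z,[np.round(plane(c,p,z)[:2],3) for p in [(155,217),(60,262),(15,300)]])
w=capture("wrist");M=w["world_from_camera"];print(np.round(M,3))
E
```

```text
0.75 [array([0.404, 0.017]), array([0.356, 0.123]), array([0.316, 0.172])]
0.85 [array([ 0.397, -0.009]), array([0.359, 0.076]), array([0.327, 0.115])]
0.95 [array([ 0.39 , -0.034]), array([0.362, 0.029]), array([0.338, 0.058])]
1.0 [array([ 0.387, -0.047]), array([0.364, 0.006]), array([0.344, 0.03 ])]
[[-0.972  0.225  0.063  0.383]
 [ 0.233  0.936  0.264 -0.072]
 [ 0.001  0.271 -0.962  0.625]
 [ 0.     0.     0.     1.   ]]
```

The arm is not planar: its forearm runs about 0.16 m to the left of the tool, so it may come near the arch. I'll check the geometry before descending.

```bash
python3 - <<'E'
from h import *
c=capture("top");d=capture("side")
s=r.sense();J1=np.radians(s['joints'][0]);f=np.array([np.cos(J1),np.sin(J1)]);n=np.array([-f[1],f[0]])
t=s['tcp_pos'][:2]
big=cv2.resize(c["img"][160:384,0:300],None,fx=2.6,fy=2.6,interpolation=cv2.INTER_CUBIC)
for dz,col in((.30,(0,0,255)),(.36,(255,0,0)),(.42,(0,200,0))):
    z=s['tcp_pos'][2]+dz
    P=[ [*t,z],[*(t+.16*n),z]]
    e=np.radians(s['joints'][2]-s['joints'][1]);P.append([*(t+.16*n-.42*np.cos(e)*f),z-.42*np.sin(e)])
    q=[tuple(int(v) for v in (proj(c,p)-(0,160))*2.6) for p in P]
    cv2.line(big,q[0],q[1],col,2);cv2.line(big,q[1],q[2],col,2)
cv2.imwrite("pics/arm.png",big)
for p in[(138,211),(136,211)]:
    for z in(.22,.26,.30):print(p,z,plane(c,p,z)[:2])
print("side free end", [ (z,proj(d,[.45,.2,z]).round(1)) for z in(.2,.22,.24,.26)])
# arch outline in side with x=.45 plane: intersect rays with plane x=.45
M=d["world_from_camera"]
for p in[(202,264),(190,258),(208,260),(208,235),(200,222),(185,215),(170,214),(155,218),(135,234),(115,258),(95,300),(180,232),(160,234)]:
    n_=M[:3,:3]@np.array([(p[0]-d["cx"])/d["fx"],(p[1]-d["cy"])/d["fy"],1]);k=(.45-M[0,3])/n_[0];print(p,np.round(M[:3,3]+k*n_,3))
E
```

```text
(138, 211) 0.22 [0.45457474 0.19136628]
(138, 211) 0.26 [0.45129837 0.17963723]
(138, 211) 0.3 [0.44802199 0.16790817]
(136, 211) 0.22 [0.45468806 0.19607822]
(136, 211) 0.26 [0.45140726 0.18416502]
(136, 211) 0.3 [0.44812646 0.17225183]
side free end [(0.2, array([201.4, 271.2])), (0.22, array([200.4, 263.5])), (0.24, array([199.3, 255.4])), (0.26, array([198.2, 247.1]))]
(202, 264) [0.45  0.196 0.215]
(190, 258) [0.45  0.221 0.254]
(208, 260) [0.45  0.181 0.21 ]
(208, 235) [0.45  0.174 0.265]
(200, 222) [0.45  0.189 0.308]
(185, 215) [0.45  0.218 0.346]
(170, 214) [0.45  0.247 0.371]
(155, 218) [0.45  0.274 0.386]
(135, 234) [0.45  0.312 0.387]
(115, 258) [0.45  0.35  0.377]
(95, 300) [0.45  0.394 0.339]
(180, 232) [0.45  0.234 0.324]
(160, 234) [0.45  0.271 0.352]
```

View pics/arm.png

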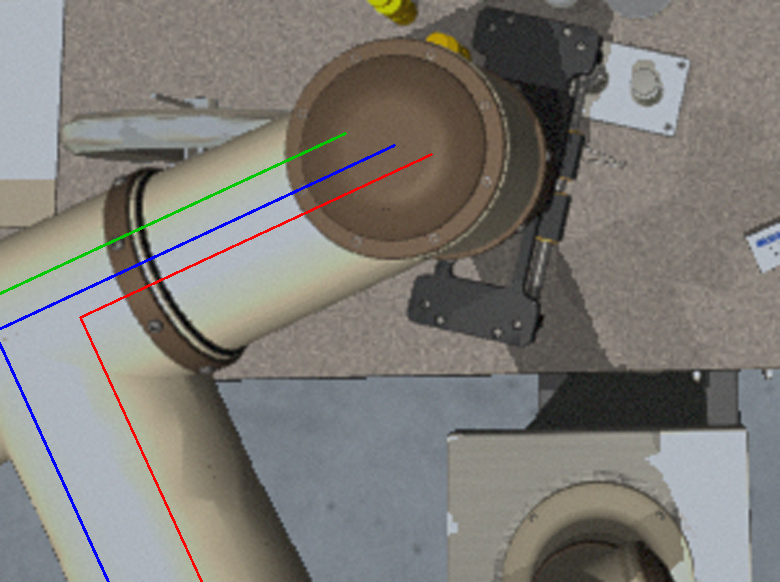

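The overlay confirms the geometry: the lateral wrist link sits about 0.33 m above the TCP. The arch only matters for the leftmost socket, so I'll test the right-hand socket first, then the middle one.

```bash
python3 -m crank '[{"linear":[0.006,-0.0205,0.05],"delta_rot":[0,0,0],"gripper":0},{"linear":[0.006,-0.0205,0.05],"delta_rot":[0,0,0],"gripper":0},{"linear":[0.006,-0.0205,0.05],"delta_rot":[0,0,0],"gripper":0},{"linear":[0.006,-0.0205,0.05],"delta_rot":[0,0,0],"gripper":0},{"linear":[0.006,-0.0205,0.05],"delta_rot":[0,0,0],"gripper":0},{"linear":[0.006,-0.0205,0.05],"delta_rot":[0,0,0],"gripper":0},{"linear":[0,0,0],"delta_rot":[0,0,0],"gripper":0}]'
python3 - <<'E'
from h import *
s=st();
for n in("wrist","side"):
  c=capture(n);cv2.imwrite(f"pics/{n}2.png",c["img"])
crop(c,170,150,130,110,6,"side2c.png")
E
```

```text
time_s: 4.62
tcp_pos: [0.5092, -0.0635, 0.1584]
ee_rot: [[-0.236, -0.972, -0.01], [-0.972, 0.236, -0.001], [0.004, 0.009, -1.0]]
wrist_force: [-0.9, -0.5, 0.5]
gripper_width: 0.005
4.625 [ 0.5092 -0.0635  0.1584] [-0.9  -0.51  0.49] 0.005
```

View pics/wrist2.png

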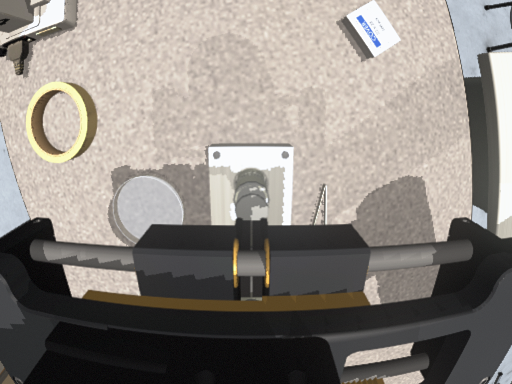

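View pics/side2c.png

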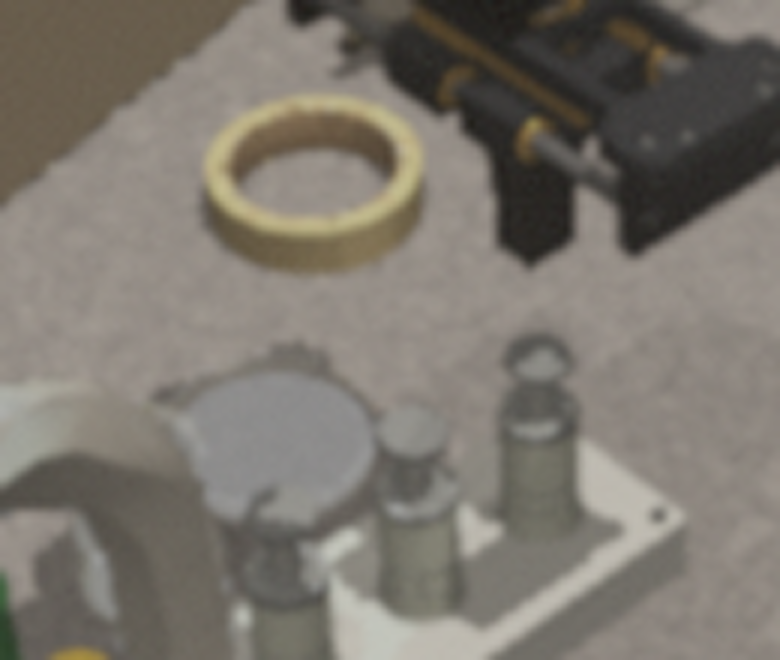

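Side crop: the fingertip at (530,260) is above the right-hand cap at (540,355), with its shadow on the plate. Descending slowly.

```bash
python3 -m crank '[{"linear":[0,0,0.015],"delta_rot":[0,0,0],"gripper":0},{"linear":[0,0,0.013],"delta_rot":[0,0,0],"gripper":0},{"linear":[0,0,0.008],"delta_rot":[0,0,0],"gripper":0},{"linear":[0,0,0],"delta_rot":[0,0,0],"gripper":0},{"linear":[0,0,0],"delta_rot":[0,0,0],"gripper":0}]'
python3 -m crank '[{"linear":[0,0,0.003],"delta_rot":[0,0,0],"gripper":0},{"linear":[0,0,0.003],"delta_rot":[0,0,0],"gripper":0},{"linear":[0,0,0.003],"delta_rot":[0,0,0],"gripper":0},{"linear":[0,0,0.002],"delta_rot":[0,0,0],"gripper":0}]'
```

```text
time_s: 5.35
tcp_pos: [0.5116, -0.0627, 0.1269]
ee_rot: [[-0.234, -0.972, 0.001], [-0.972, 0.234, -0.0], [-0.0, -0.001, -1.0]]
wrist_force: [1.1, 0.1, 0.1]
gripper_width: 0.006
time_s: 5.85
tcp_pos: [0.5112, -0.0627, 0.1153]
ee_rot: [[-0.235, -0.972, -0.0], [-0.972, 0.235, -0.0], [0.0, 0.0, -1.0]]
wrist_force: [-0.4, 0.3, 0.4]
gripper_width: 0.007
```

```bash
python3 -m crank '[{"linear":[0,0,0.003],"delta_rot":[0,0,0],"gripper":0},{"linear":[0,0,0.003],"delta_rot":[0,0,0],"gripper":0}]'
python3 -m crank '[{"linear":[0,0,0.002],"delta_rot":[0,0,0],"gripper":0},{"linear":[0,0,0.002],"delta_rot":[0,0,0],"gripper":0}]'
python3 -m crank '[{"linear":[0,0,0.001],"delta_rot":[0,0,0],"gripper":0},{"linear":[0,0,0.001],"delta_rot":[0,0,0],"gripper":0}]'
python3 -m crank '[{"linear":[0,0,0.001],"delta_rot":[0,0,0],"gripper":0}]'
```

```text
time_s: 6.1
tcp_pos: [0.5116, -0.0627, 0.1097]
ee_rot: [[-0.235, -0.972, 0.001], [-0.972, 0.235, -0.0], [0.0, -0.001, -1.0]]
wrist_force: [0.0, -0.2, 3.3]
gripper_width: 0.006
time_s: 6.35
tcp_pos: [0.5115, -0.0627, 0.1057]
ee_rot: [[-0.235, -0.972, 0.0], [-0.972, 0.235, -0.0], [-0.0, -0.0, -1.0]]
wrist_force: [-0.5, -0.4, 2.3]
gripper_width: 0.006
time_s: 6.6
tcp_pos: [0.5114, -0.0627, 0.1036]
ee_rot: [[-0.235, -0.972, 0.0], [-0.972, 0.235, 0.0], [-0.0, -0.0, -1.0]]
wrist_force: [-0.7, -0.8, 1.5]
gripper_width: 0.007
time_s: 6.72
tcp_pos: [0.5113, -0.0627, 0.1026]
ee_rot: [[-0.235, -0.972, 0.0], [-0.972, 0.235, 0.0], [-0.0, -0.0, -1.0]]
wrist_force: [0.0, 0.7, 2.1]
gripper_width: 0.001
```

Pressed 12.4 mm at about 2 N, so this one is probably sound. I'll continue in steps.

```bash
python3 -m crank '[{"linear":[0,0,0.001],"delta_rot":[0,0,0],"gripper":0},{"linear":[0,0,0.001],"delta_rot":[0,0,0],"gripper":0}]'|grep -E "pos|force"
python3 -m crank '[{"linear":[0,0,0.002],"delta_rot":[0,0,0],"gripper":0},{"linear":[0,0,0.002],"delta_rot":[0,0,0],"gripper":0}]'|grep -E "pos|force"
python3 -m crank '[{"linear":[0,0,0.002],"delta_rot":[0,0,0],"gripper":0},{"linear":[0,0,0.002],"delta_rot":[0,0,0],"gripper":0}]'|grep -E "pos|force"
python3 -m crank '[{"linear":[0,0,0.001],"delta_rot":[0,0,0],"gripper":0},{"linear":[0,0,0],"delta_rot":[0,0,0],"gripper":0}]'|grep -E "pos|force"
```

```text
tcp_pos: [0.5113, -0.0627, 0.1005]
wrist_force: [0.2, 0.2, 2.9]
tcp_pos: [0.5113, -0.0627, 0.0964]
wrist_force: [0.3, 0.1, 2.7]
tcp_pos: [0.5114, -0.0627, 0.0925]
wrist_force: [-0.2, -0.5, 4.4]
tcp_pos: [0.5114, -0.0627, 0.0918]
wrist_force: [0.7, 0.0, 4.0]
```

```bash
python3 -m crank '[{"linear":[0,0,0.001],"delta_rot":[0,0,0],"gripper":0},{"linear":[0,0,0],"delta_rot":[0,0,0],"gripper":0}]'|grep -E "pos|force"
python3 -m crank '[{"linear":[0,0,-0.01],"delta_rot":[0,0,0],"gripper":0},{"linear":[0,0,-0.03],"delta_rot":[0,0,0],"gripper":0},{"linear":[0,0,0],"delta_rot":[0,0,0],"gripper":0}]'|grep -E "pos|force"
python3 - <<'E'
from h import *
s=st();t=np.array([.523,-.004]);R=np.array(s['ee_rot']);print(R[:2,:2].T@(t-np.array(s['tcp_pos'][:2])))
c=capture("side");crop(c,170,150,130,110,6,"side3c.png")
E
```

```text
tcp_pos: [0.5116, -0.0627, 0.0911]
wrist_force: [-0.7, 0.0, 5.7]
tcp_pos: [0.5126, -0.0625, 0.1326]
wrist_force: [-0.1, 0.3, -0.9]
8.35 [ 0.5126 -0.0625  0.1326] [-0.1   0.33 -0.89] 0.009
[-0.05929665  0.00360018]
```

View pics/side3c.png

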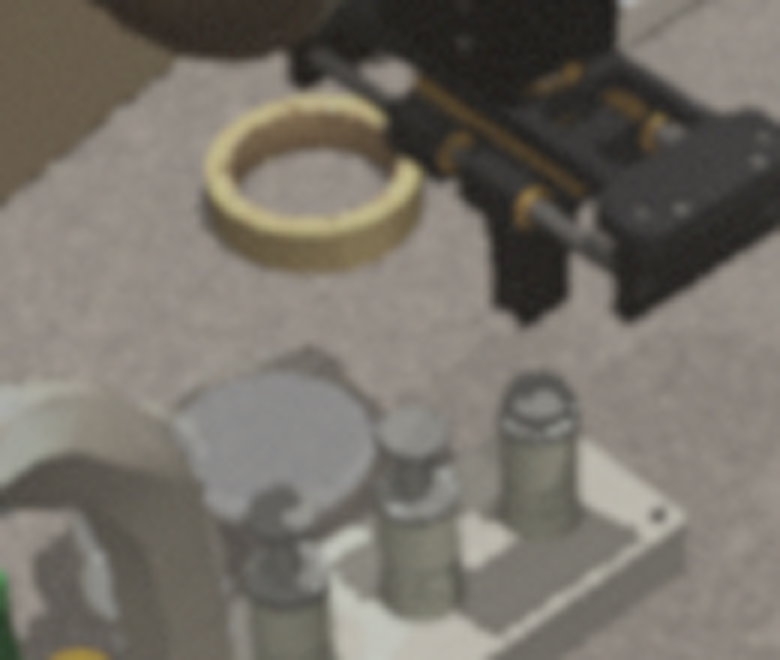

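Right dispenser is home, with the plate down at the rim at (540,395) in the crop. Middle next.

```bash
python3 -m crank '[{"linear":[-0.03,0.001,0],"delta_rot":[0,0,0],"gripper":0},{"linear":[-0.029,0.001,0],"delta_rot":[0,0,0],"gripper":0},{"linear":[0,0,0],"delta_rot":[0,0,0],"gripper":0},{"linear":[0,0,0],"delta_rot":[0,0,0],"gripper":0}]'|grep -E "pos|force"
python3 -m crank '[{"linear":[0,0,0.007],"delta_rot":[0,0,0],"gripper":0},{"linear":[0,0,0.004],"delta_rot":[0,0,0],"gripper":0},{"linear":[0,0,0.003],"delta_rot":[0,0,0],"gripper":0},{"linear":[0,0,0.002],"delta_rot":[0,0,0],"gripper":0}]'|grep -E "pos|force"
```

```text
tcp_pos: [0.5223, -0.0052, 0.1297]
wrist_force: [-0.3, -1.1, -0.3]
tcp_pos: [0.5231, -0.0051, 0.1143]
wrist_force: [0.2, 0.7, 0.1]
```

```bash
python3 - <<'E'
from h import *
s=st();
c=capture("side");crop(c,170,150,130,110,6,"side4c.png")
c=capture("wrist");crop(c,160,130,180,130,4,"w4.png")
E
```

```text
9.4 [ 0.5231 -0.0051  0.1143] [0.23 0.69 0.07] 0.007
```

View pics/side4c.png

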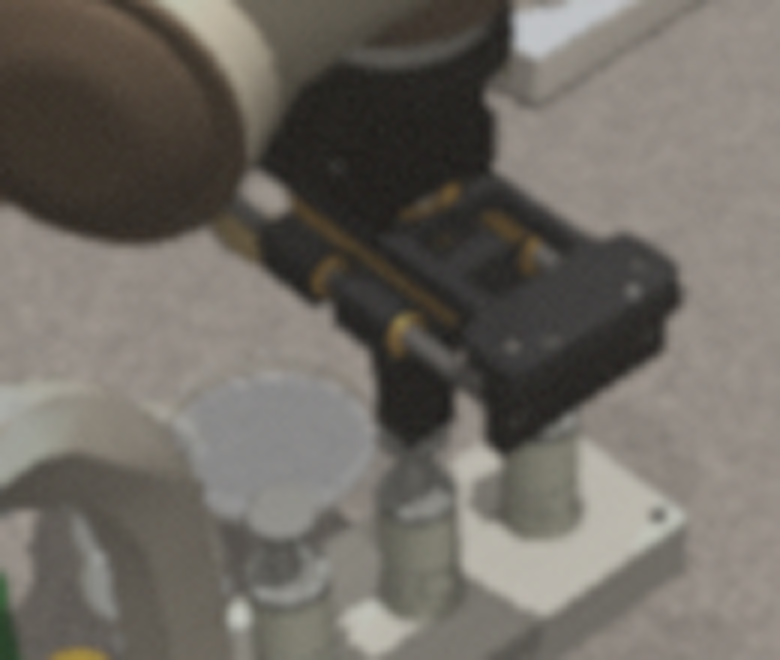

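Fingertip is on the middle cap at about (412,450) in the crop. Press.

```bash
python3 -m crank '[{"linear":[0,0,0.003],"delta_rot":[0,0,0],"gripper":0},{"linear":[0,0,0.003],"delta_rot":[0,0,0],"gripper":0}]'|grep -E "pos|force"
python3 -m crank '[{"linear":[0,0,0.002],"delta_rot":[0,0,0],"gripper":0},{"linear":[0,0,0.001],"delta_rot":[0,0,0],"gripper":0}]'|grep -E "pos|force"
python3 -m crank '[{"linear":[0,0,0.001],"delta_rot":[0,0,0],"gripper":0},{"linear":[0,0,0.001],"delta_rot":[0,0,0],"gripper":0}]'|grep -E "pos|force"
python3 -m crank '[{"linear":[0,0,0],"delta_rot":[0,0,0],"gripper":0}]'|grep -E "pos|force"
```

```text
tcp_pos: [0.5236, -0.0048, 0.1089]
wrist_force: [-0.4, -0.6, 2.8]
tcp_pos: [0.5235, -0.0048, 0.1056]
wrist_force: [1.1, -0.1, 3.1]
tcp_pos: [0.5236, -0.0048, 0.104]
wrist_force: [-0.6, -0.0, 5.3]
tcp_pos: [0.5235, -0.0048, 0.1039]
wrist_force: [0.1, -0.0, 5.0]
```

Force is rising at 11 mm. One more millimetre to confirm.

```bash
python3 -m crank '[{"linear":[0,0,0.001],"delta_rot":[0,0,0],"gripper":0},{"linear":[0,0,0],"delta_rot":[0,0,0],"gripper":0}]'|grep -E "pos|force"
python3 -m crank '[{"linear":[0,0,-0.01],"delta_rot":[0,0,0],"gripper":0},{"linear":[0,0,-0.03],"delta_rot":[0,0,0],"gripper":0},{"linear":[0,0,0],"delta_rot":[0,0,0],"gripper":0}]'|grep -E "pos|force"
python3 - <<'E'
from h import *
s=st();t=np.array([.5375,.0543]);R=np.array(s['ee_rot']);print(R[:2,:2].T@(t-np.array(s['tcp_pos'][:2])),R[:,1])
d=capture("side");cv2.imwrite("pics/s5.png",d["img"])
# predicted wrist points in side view
J1=np.radians(s['joints'][0]);n=np.array([-np.sin(J1),np.cos(J1)]);q=s['tcp_pos']
print(np.round(s['joints'],1))
for k in(.16,.2):
  for dz in(.28,.3,.33,.36):print(k,dz,proj(d,[*(q[:2]+k*n),q[2]+dz]).round())
crop(d,90,110,200,170,4,"s5c.png")
E
```

```text
tcp_pos: [0.5236, -0.0048, 0.103]
wrist_force: [-0.5, 0.4, 7.2]
tcp_pos: [0.5243, -0.0046, 0.1445]
wrist_force: [0.5, 0.9, -0.1]
11.0 [ 0.5243 -0.0046  0.1445] [ 0.46  0.91 -0.06] 0.006
[-0.06032977  0.00094971] [-0.97206121  0.2347007  -0.00354673]
[ 17.3  16.4 -20.2   0.  -53.2 -30.8]
0.16 0.28 [196. 142.]
0.16 0.3 [195. 131.]
0.16 0.33 [193. 113.]
0.16 0.36 [191.  94.]
0.2 0.28 [186. 158.]
0.2 0.3 [184. 147.]
0.2 0.33 [182. 128.]
0.2 0.36 [179. 109.]
```

View pics/s5c.png

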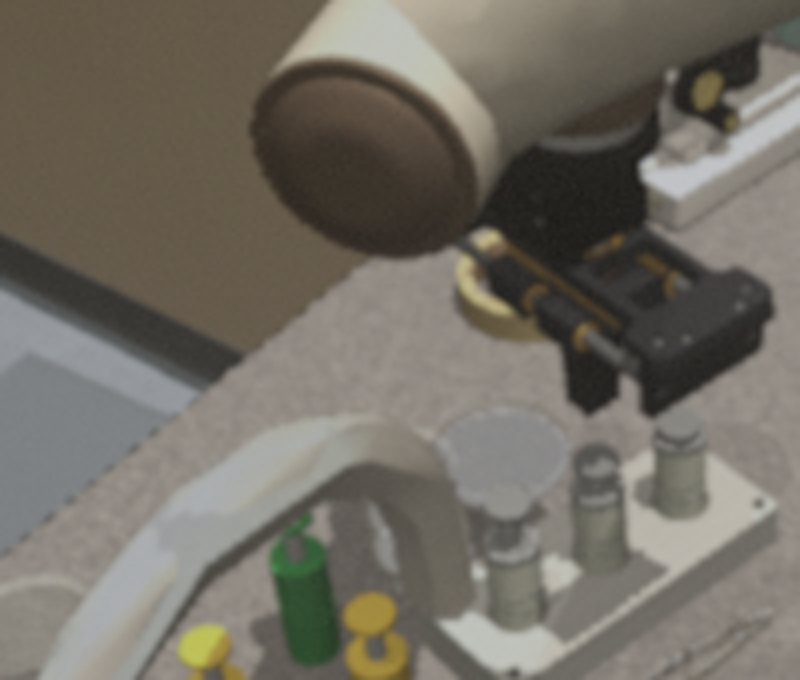

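The middle one holds the slug: 3.1 N at 9.4 mm, 5 N at 11.1 mm, 7.2 N at 12 mm. I stopped there.

At the left socket the wrist's end disc (radius ≈0.04 m, about 0.30 m above the TCP and 0.205 m to its left) would touch the arch. A lean of about 11° lifts it and moves it clear, so I'll tilt here first and check.

```bash
python3 -m crank '[{"linear":[0,0,-0.01],"delta_rot":[0,-0.05,0],"gripper":0},{"linear":[0,0,-0.01],"delta_rot":[0,-0.05,0],"gripper":0},{"linear":[0,0,0],"delta_rot":[0,-0.05,0],"gripper":0},{"linear":[0,0,0],"delta_rot":[0,-0.05,0],"gripper":0},{"linear":[0,0,0],"delta_rot":[0,0,0],"gripper":0}]'
python3 - <<'E'
from h import *
s=st();print(np.round(s['joints'],1));R=np.array(s['ee_rot']);t=np.array([.5375,.0543,s['tcp_pos'][2]])
ex=np.array([-.235,-.972,0]);t=t-.006*ex
print("rows to target",R.T@(t-np.array(s['tcp_pos'])),"down 1mm in tool",R.T@[0,0,-.001],R.T@[0,0,-.01])
d=capture("side");crop(d,90,110,200,170,4,"s6c.png")
E
```

```text
time_s: 11.68
tcp_pos: [0.5223, -0.006, 0.1615]
ee_rot: [[-0.232, -0.972, 0.045], [-0.952, 0.237, 0.193], [-0.198, 0.002, -0.98]]
wrist_force: [-0.1, 0.5, -0.1]
gripper_width: 0.007
11.675 [ 0.5223 -0.006   0.1615] [-0.08  0.54 -0.09] 0.007
[ 10.4  14.7 -15.9 -12.7 -55.5 -17.2]
rows to target [-0.06684438 -0.00050931  0.0135002 ] down 1mm in tool [ 1.97983970e-04 -2.33132217e-06  9.80202485e-04] [ 1.97983970e-03 -2.33132217e-05  9.80202485e-03]
```

View pics/s6c.png

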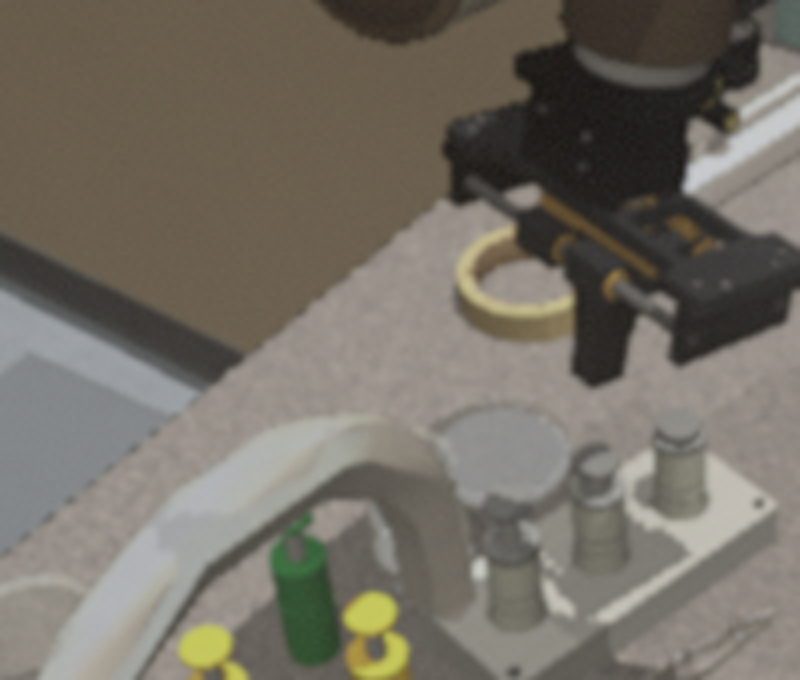

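The tilt lifted the wrist disc well clear; it is now at the top edge of the crop. Moving over the left cap, keeping level.

```bash
python3 -m crank '[{"linear":[-0.034,0,0.007],"delta_rot":[0,0,0],"gripper":0},{"linear":[-0.033,0,0.007],"delta_rot":[0,0,0],"gripper":0},{"linear":[0.003,0,0.015],"delta_rot":[0,0,0],"gripper":0},{"linear":[0.003,0,0.015],"delta_rot":[0,0,0],"gripper":0},{"linear":[0,0,0],"delta_rot":[0,0,0],"gripper":0},{"linear":[0,0,0],"delta_rot":[0,0,0],"gripper":0}]'|grep -E "pos|force"
python3 - <<'E'
from h import *
d=capture("side");crop(d,90,110,200,170,4,"s7c.png");crop(d,180,190,80,70,9,"s7d.png")
E
```

```text
tcp_pos: [0.5392, 0.0606, 0.1315]
wrist_force: [-0.0, 0.8, 0.1]
```

View pics/s7c.png

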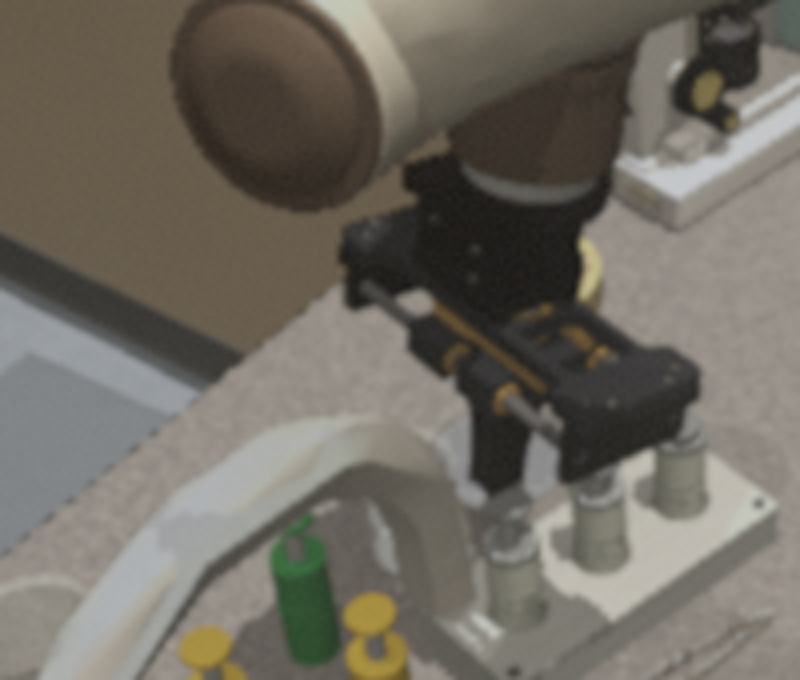

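The fingertip is above the left cap and the disc is clear of the arch. Descending vertically; 1 mm down is (0.0002, 0, 0.00098) in tool axes.

```bash
python3 -m crank '[{"linear":[0.001,0,0.005],"delta_rot":[0,0,0],"gripper":0},{"linear":[0.001,0,0.005],"delta_rot":[0,0,0],"gripper":0},{"linear":[0.0006,0,0.003],"delta_rot":[0,0,0],"gripper":0},{"linear":[0.0004,0,0.002],"delta_rot":[0,0,0],"gripper":0}]'|grep -E "pos|force"
python3 -m crank '[{"linear":[0.0006,0,0.003],"delta_rot":[0,0,0],"gripper":0},{"linear":[0.0006,0,0.003],"delta_rot":[0,0,0],"gripper":0}]'|grep -E "pos|force"
python3 -m crank '[{"linear":[0.0004,0,0.002],"delta_rot":[0,0,0],"gripper":0},{"linear":[0.0002,0,0.001],"delta_rot":[0,0,0],"gripper":0}]'|grep -E "pos|force"
```

```text
tcp_pos: [0.5392, 0.0612, 0.1161]
wrist_force: [-0.7, -0.0, 3.6]
tcp_pos: [0.5395, 0.0614, 0.1104]
wrist_force: [-0.1, -0.3, 2.5]
tcp_pos: [0.5392, 0.0613, 0.107]
wrist_force: [-0.3, -0.3, 2.4]
```

```bash
python3 - <<'E'
from h import *
d=capture("side");crop(d,90,110,200,170,4,"s8c.png")
E
```

```text
(no output)
```

View pics/s8c.png

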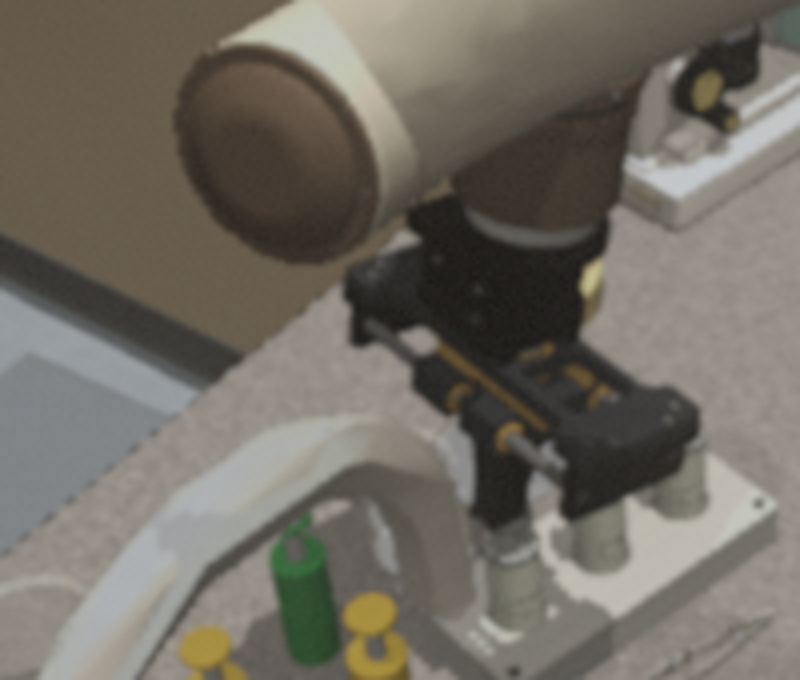

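Pressing normally at about 2.5 N. Continue.

```bash
python3 -m crank '[{"linear":[0.0004,0,0.002],"delta_rot":[0,0,0],"gripper":0},{"linear":[0.0002,0,0.001],"delta_rot":[0,0,0],"gripper":0}]'|grep -E "pos|force"
python3 -m crank '[{"linear":[0.0006,0,0.003],"delta_rot":[0,0,0],"gripper":0},{"linear":[0.0006,0,0.003],"delta_rot":[0,0,0],"gripper":0}]'|grep -E "pos|force"
python3 -m crank '[{"linear":[0.0004,0,0.002],"delta_rot":[0,0,0],"gripper":0},{"linear":[0.0002,0,0.001],"delta_rot":[0,0,0],"gripper":0}]'|grep -E "pos|force"
python3 -m crank '[{"linear":[0.0002,0,0.001],"delta_rot":[0,0,0],"gripper":0},{"linear":[0,0,0],"delta_rot":[0,0,0],"gripper":0}]'|grep -E "pos|force"
```

```text
tcp_pos: [0.5391, 0.0613, 0.1039]
wrist_force: [-0.6, -0.4, 2.1]
tcp_pos: [0.5391, 0.0613, 0.0977]
wrist_force: [-0.2, -0.8, 3.3]
tcp_pos: [0.5392, 0.0613, 0.0946]
wrist_force: [-0.2, -0.1, 2.9]
tcp_pos: [0.5393, 0.0614, 0.094]
wrist_force: [-0.9, -0.4, 4.7]
```

```bash
python3 -m crank '[{"linear":[0.0002,0,0.001],"delta_rot":[0,0,0],"gripper":0},{"linear":[0,0,0],"delta_rot":[0,0,0],"gripper":0}]'|grep -E "pos|force"
python3 -m crank '[{"linear":[-0.002,0,-0.01],"delta_rot":[0,0,0],"gripper":0},{"linear":[-0.006,0,-0.03],"delta_rot":[0,0,0],"gripper":0},{"linear":[-0.008,0,-0.04],"delta_rot":[0,0,0],"gripper":0},{"linear":[0,0,0],"delta_rot":[0,0,0],"gripper":0}]'|grep -E "pos|force"
python3 - <<'E'
from h import *
s=st();R=np.array(s['ee_rot']);t=np.array([.5235,-.0045,.17])
print(R.T@(t-np.array(s['tcp_pos'])))
d=capture("side");crop(d,170,190,120,90,6,"s9c.png")
E
```

```text
tcp_pos: [0.5394, 0.0614, 0.0932]
wrist_force: [-1.4, -0.6, 4.6]
tcp_pos: [0.5411, 0.0615, 0.1781]
wrist_force: [-0.6, 0.4, 0.4]
15.325 [0.5411 0.0615 0.1781] [-0.61  0.42  0.36] 0.002
[ 0.06856557  0.00172306 -0.00587255]
```

View pics/s9c.png

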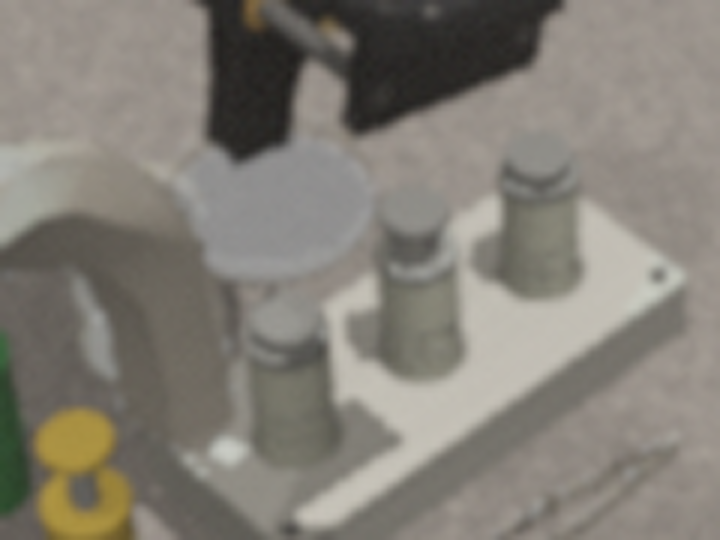

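The left and right plates are down on their rims and the middle one is half way. I'll keep the lean about the jaw axis, since the barrel can still be gripped upright and the wrist stays clear of the arch. First I check the beaker clearance and the approach.

```bash
python3 -m crank '[{"linear":[0.034,0.001,-0.004],"delta_rot":[0,0,0],"gripper":60},{"linear":[0.034,0.001,-0.004],"delta_rot":[0,0,0],"gripper":60},{"linear":[0,0,0],"delta_rot":[0,0,0],"gripper":60},{"linear":[0,0,0],"delta_rot":[0,0,0],"gripper":60}]'
python3 - <<'E'
from h import *
c=capture("top")
s=st();R=np.array(s['ee_rot']);print(np.round(R,3))
print("beaker base ~",plane(c,(280/8+180,152/8+135),.002),"rim",plane(c,(277/8+180,115/8+135),.072))
ex=np.array([-.235,-.972,0])
for k,xy in (("cap meas",(.5235,-.0045)),):
  t=np.array([*xy,.0447])-.0037*ex
  v=t-np.array(s['tcp_pos']);print("total",R.T@v, "horizontal",R.T@[v[0],v[1],0],"vertical",R.T@[0,0,v[2]])
w=capture("wrist");crop(w,160,130,180,130,4,"w9.png")
d=capture("side");crop(d,170,170,120,100,6,"s10c.png")
E
```

```text
time_s: 15.88
tcp_pos: [0.5209, -0.0046, 0.168]
ee_rot: [[-0.231, -0.972, 0.045], [-0.953, 0.235, 0.193], [-0.198, 0.001, -0.98]]
wrist_force: [0.3, -0.1, -0.1]
gripper_width: 0.375
15.925 [ 0.5211 -0.0043  0.1682] [ 0.76  0.27 -0.42] 0.42
[[-0.23  -0.972  0.046]
 [-0.953  0.235  0.193]
 [-0.199  0.001 -0.98 ]]
beaker base ~ [0.63196708 0.03416536 0.002     ] rim [0.63011197 0.02700331 0.072     ]
total [ 0.02055269 -0.00249178  0.12183721] horizontal [-0.00396242 -0.00238891  0.00080053] vertical [ 2.45151125e-02 -1.02870675e-04  1.21036680e-01]
```

View pics/s10c.png

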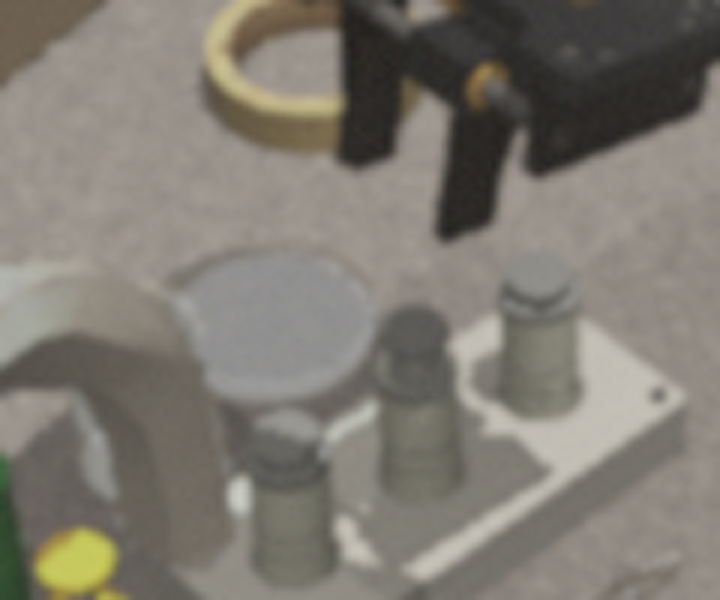

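View pics/w9.png

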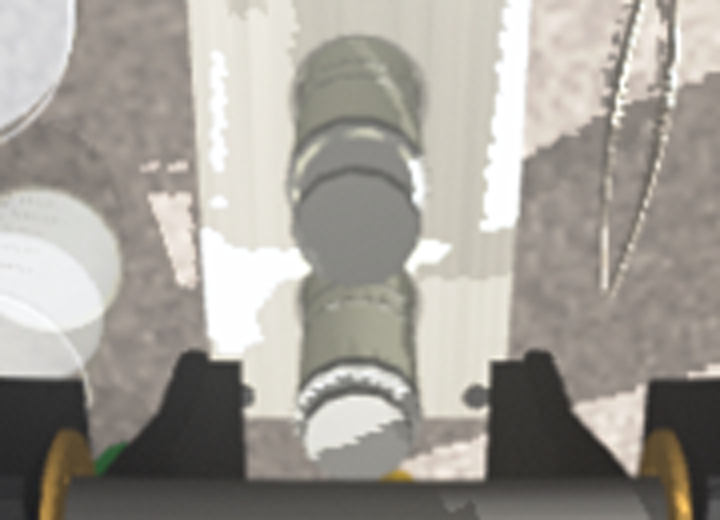

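Jaw centre line (column ≈367 in the wrist crop) matches the middle dispenser (≈360). It is the half-pressed one, between two homed white ones. Lowering around the barrel.

```bash
python3 -m crank '[{"linear":[-0.004,-0.0025,0.001],"delta_rot":[0,0,0],"gripper":60},{"linear":[0.006,0,0.03],"delta_rot":[0,0,0],"gripper":60},{"linear":[0.006,0,0.03],"delta_rot":[0,0,0],"gripper":60},{"linear":[0.0044,0,0.021],"delta_rot":[0,0,0],"gripper":60},{"linear":[0.004,0,0.02],"delta_rot":[0,0,0],"gripper":60},{"linear":[0.004,0,0.02],"delta_rot":[0,0,0],"gripper":60},{"linear":[0,0,0],"delta_rot":[0,0,0],"gripper":60},{"linear":[0,0,0],"delta_rot":[0,0,0],"gripper":60}]'
python3 - <<'E'
from h import *
s=st();R=np.array(s['ee_rot']);G=np.array(s['tcp_pos'])+R@[0,0,r.grip_point_offset];print("G",G)
d=capture("side");crop(d,90,110,200,170,4,"s11c.png")
w=capture("wrist");crop(w,160,130,180,130,4,"w11.png")
E
```

```text
time_s: 17.02
tcp_pos: [0.5253, -0.0009, 0.0457]
ee_rot: [[-0.229, -0.972, 0.048], [-0.953, 0.234, 0.193], [-0.199, -0.001, -0.98]]
wrist_force: [0.6, -0.1, 0.2]
gripper_width: 0.602
17.025 [ 0.5253 -0.0009  0.0457] [ 0.61 -0.09  0.18] 0.602
G [ 0.52444518 -0.00447685  0.06405386]
```

View pics/s11c.png

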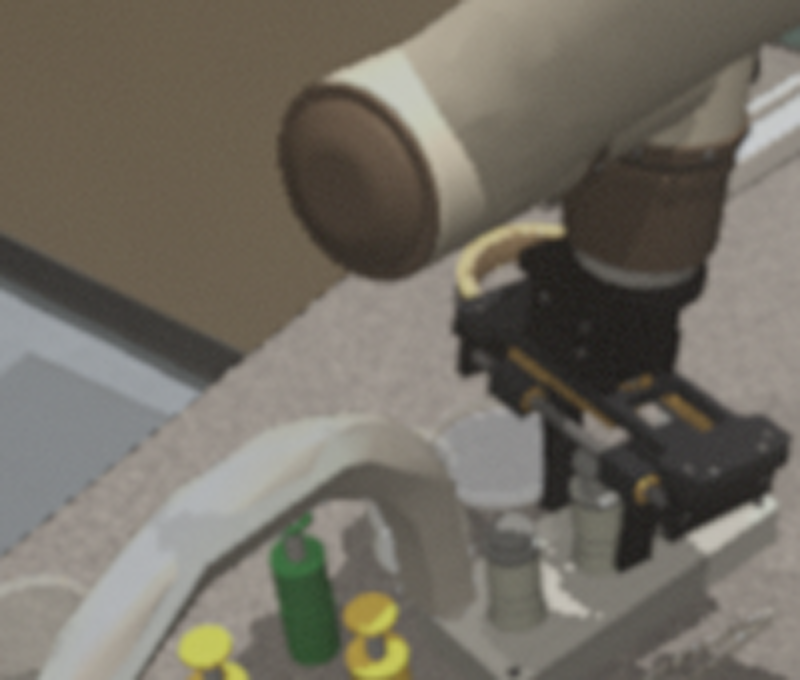

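View pics/w11.png

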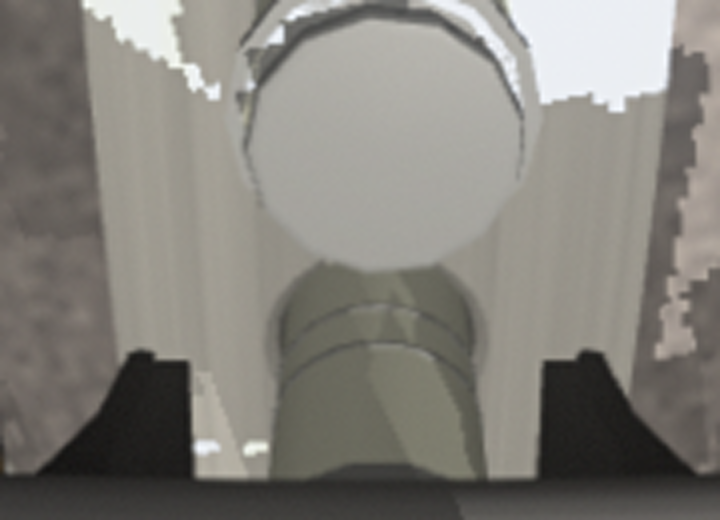

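The barrel sits between the jaws, about 1.5 mm toward tool +y. I'll correct and close.

```bash
python3 -m crank '[{"linear":[0,0.0015,0],"delta_rot":[0,0,0],"gripper":60},{"linear":[0,0,0],"delta_rot":[0,0,0],"gripper":0},{"linear":[0,0,0],"delta_rot":[0,0,0],"gripper":0},{"linear":[0,0,0],"delta_rot":[0,0,0],"gripper":0},{"linear":[0,0,0],"delta_rot":[0,0,0],"gripper":0},{"linear":[0,0,0],"delta_rot":[0,0,0],"gripper":0},{"linear":[0,0,0],"delta_rot":[0,0,0],"gripper":0}]'
python3 -m crank '[{"linear":[0,0,0],"delta_rot":[0,0,0],"gripper":0},{"linear":[0,0,0],"delta_rot":[0,0,0],"gripper":0}]' | grep -E "force|width"
```

```text
time_s: 18.0
tcp_pos: [0.5233, -0.0009, 0.0451]
ee_rot: [[-0.23, -0.972, 0.047], [-0.953, 0.235, 0.193], [-0.199, -0.0, -0.98]]
wrist_force: [0.1, -0.8, -0.6]
gripper_width: 0.326
wrist_force: [1.0, 0.6, 0.0]
gripper_width: 0.328
```

```bash
python3 -m crank '[{"linear":[-0.001,0,-0.005],"delta_rot":[0,0,0],"gripper":0},{"linear":[-0.002,0,-0.0098],"delta_rot":[0,0,0],"gripper":0},{"linear":[-0.002,0,-0.0098],"delta_rot":[0,0,0],"gripper":0},{"linear":[-0.004,0,-0.02],"delta_rot":[0,0,0],"gripper":0},{"linear":[-0.005,0,-0.025],"delta_rot":[0,0,0],"gripper":0},{"linear":[-0.006,0,-0.03],"delta_rot":[0,0,0],"gripper":0},{"linear":[-0.004,0,-0.02],"delta_rot":[0,0,0],"gripper":0},{"linear":[0,0,0],"delta_rot":[0,0,0],"gripper":0},{"linear":[0,0,0],"delta_rot":[0,0,0],"gripper":0}]'
python3 - <<'E'
from h import *
s=st();R=np.array(s['ee_rot']);G=np.array(s['tcp_pos'])+R@[0,0,r.grip_point_offset];print("G",G)
v=np.array([.449-G[0],-.345-G[1],0]);print(R.T@v)
d=capture("side");crop(d,150,100,200,150,4,"s12c.png")
w=capture("wrist");cv2.imwrite("pics/w12.png",w["img"])
E
```

```text
time_s: 19.38
tcp_pos: [0.5221, -0.001, 0.1663]
ee_rot: [[-0.231, -0.972, 0.045], [-0.953, 0.235, 0.193], [-0.198, 0.002, -0.98]]
wrist_force: [-0.7, -0.7, -1.8]
gripper_width: 0.324
19.375 [ 0.5221 -0.001   0.1663] [-0.66 -0.74 -1.83] 0.324
G [ 0.52123691 -0.00465248  0.18465901]
[ 0.3408697  -0.00978209 -0.06904177]
```

View pics/s12c.png

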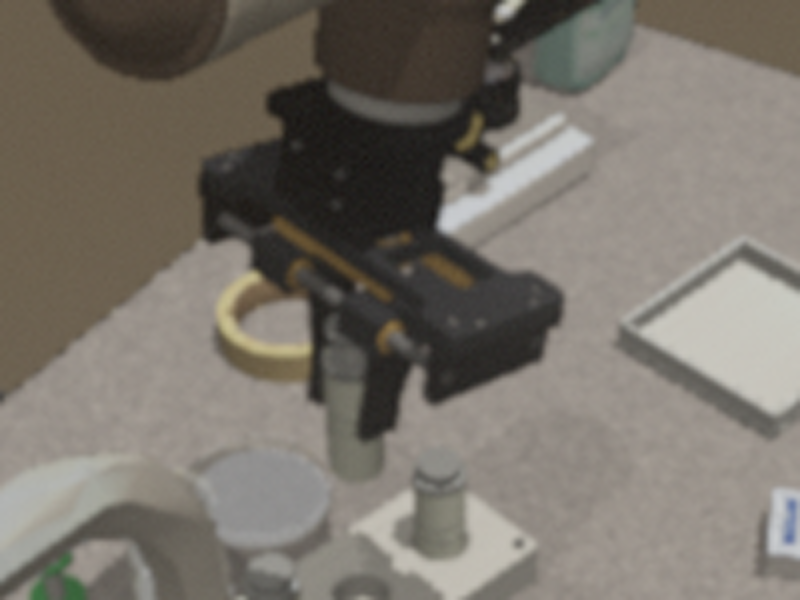

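View pics/w12.png

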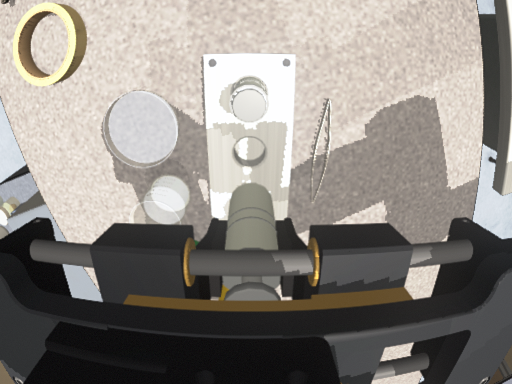

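The dispenser is held upright and clear of the socket. Carrying it level to the tray.

```bash
python3 -m crank '[{"linear":[0.02,-0.0006,-0.004],"delta_rot":[0,0,0],"gripper":0},{"linear":[0.04,-0.001,-0.008],"delta_rot":[0,0,0],"gripper":0},{"linear":[0.05,-0.0015,-0.010],"delta_rot":[0,0,0],"gripper":0},{"linear":[0.05,-0.0015,-0.010],"delta_rot":[0,0,0],"gripper":0},{"linear":[0.05,-0.0015,-0.010],"delta_rot":[0,0,0],"gripper":0},{"linear":[0.05,-0.0015,-0.010],"delta_rot":[0,0,0],"gripper":0},{"linear":[0.04,-0.001,-0.008],"delta_rot":[0,0,0],"gripper":0},{"linear":[0.03,-0.001,-0.006],"delta_rot":[0,0,0],"gripper":0},{"linear":[0.011,0,-0.003],"delta_rot":[0,0,0],"gripper":0},{"linear":[0,0,0],"delta_rot":[0,0,0],"gripper":0}]'
python3 - <<'E'
from h import *
s=st();R=np.array(s['ee_rot']);G=np.array(s['tcp_pos'])+R@[0,0,r.grip_point_offset];print("G",G)
v=np.array([.449-G[0],-.345-G[1],0]);print(R.T@v, R.T@[0,0,-.01])
d=capture("side");crop(d,250,60,200,150,4,"s13c.png")
w=capture("wrist");cv2.imwrite("pics/w13.png",w["img"])
E
```

```text
time_s: 20.72
tcp_pos: [0.4504, -0.3415, 0.1661]
ee_rot: [[-0.231, -0.972, 0.046], [-0.952, 0.236, 0.194], [-0.199, 0.001, -0.98]]
wrist_force: [1.3, 0.8, -2.0]
gripper_width: 0.326
20.725 [ 0.4504 -0.3415  0.1661] [ 1.33  0.82 -1.99] 0.326
G [ 0.44952986 -0.34513824  0.18442676]
[-9.05785764e-06  5.47511069e-04  2.65867630e-06] [ 1.99337981e-03 -1.46068434e-05  9.79929710e-03]
```

View pics/s13c.png

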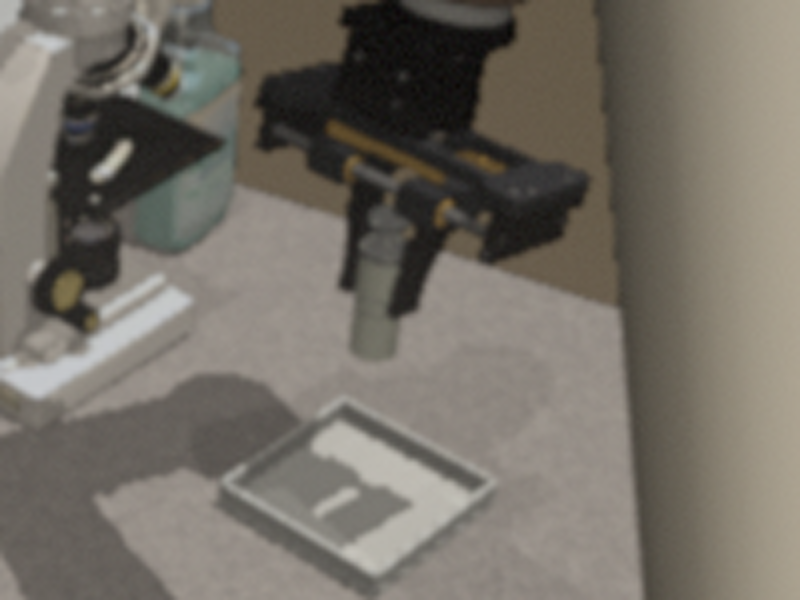

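View pics/w13.png

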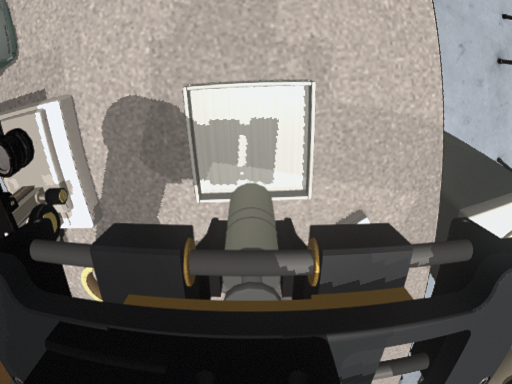

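It is over the tray with the foot at about 0.129 m. Lowering.

```bash
python3 -m crank '[{"linear":[0.006,0.0005,0.0294],"delta_rot":[0,0,0],"gripper":0},{"linear":[0.006,0,0.0294],"delta_rot":[0,0,0],"gripper":0},{"linear":[0.006,0,0.0294],"delta_rot":[0,0,0],"gripper":0},{"linear":[0.003,0,0.0147],"delta_rot":[0,0,0],"gripper":0},{"linear":[0.002,0,0.0098],"delta_rot":[0,0,0],"gripper":0},{"linear":[0,0,0],"delta_rot":[0,0,0],"gripper":0},{"linear":[0,0,0],"delta_rot":[0,0,0],"gripper":0}]'
python3 - <<'E'
from h import *
st();d=capture("side");crop(d,250,100,180,130,4,"s14c.png")
E
python3 -m crank '[{"linear":[0.0006,0,0.003],"delta_rot":[0,0,0],"gripper":0},{"linear":[0,0,0],"delta_rot":[0,0,0],"gripper":0}]' | grep -E "pos|force"
python3 -m crank '[{"linear":[0.0006,0,0.003],"delta_rot":[0,0,0],"gripper":0},{"linear":[0,0,0],"delta_rot":[0,0,0],"gripper":0}]' | grep -E "pos|force"
```

```text
time_s: 21.7
tcp_pos: [0.4509, -0.3419, 0.0529]
ee_rot: [[-0.229, -0.972, 0.048], [-0.953, 0.234, 0.192], [-0.198, -0.002, -0.98]]
wrist_force: [-0.1, 1.2, -1.2]
gripper_width: 0.327
21.7 [ 0.4509 -0.3419  0.0529] [-0.08  1.21 -1.23] 0.327
tcp_pos: [0.4501, -0.3415, 0.0489]
wrist_force: [0.1, -0.2, -0.9]
tcp_pos: [0.45, -0.3414, 0.0455]
wrist_force: [-1.0, 1.1, -1.8]
```

View pics/s14c.png

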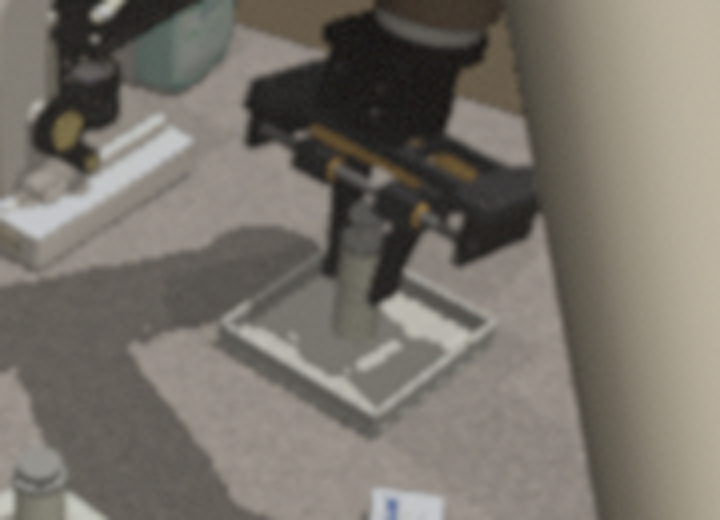

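```bash
python3 -m crank '[{"linear":[0.0006,0,0.003],"delta_rot":[0,0,0],"gripper":0},{"linear":[0,0,0],"delta_rot":[0,0,0],"gripper":0}]' | grep -E "pos|force"
python3 -m crank '[{"linear":[0.0002,0,0.001],"delta_rot":[0,0,0],"gripper":0},{"linear":[0,0,0],"delta_rot":[0,0,0],"gripper":0}]' | grep -E "pos|force"
python3 -m crank '[{"linear":[0.0001,0,0.0005],"delta_rot":[0,0,0],"gripper":0},{"linear":[0,0,0],"delta_rot":[0,0,0],"gripper":0}]' | grep -E "pos|force"
```

```text
tcp_pos: [0.45, -0.3414, 0.0424]
wrist_force: [0.1, -0.0, -0.9]
tcp_pos: [0.4502, -0.3415, 0.0416]
wrist_force: [-0.4, -0.1, -1.1]
tcp_pos: [0.4502, -0.3415, 0.0412]
wrist_force: [-0.2, 0.7, -0.9]
```

```bash
python3 -m crank '[{"linear":[0.0001,0,0.0005],"delta_rot":[0,0,0],"gripper":0},{"linear":[0,0,0],"delta_rot":[0,0,0],"gripper":0}]' | grep -E "pos|force"
python3 -m crank '[{"linear":[0.0001,0,0.0005],"delta_rot":[0,0,0],"gripper":0},{"linear":[0,0,0],"delta_rot":[0,0,0],"gripper":0}]' | grep -E "pos|force"
python3 -m crank '[{"linear":[0.0001,0,0.0005],"delta_rot":[0,0,0],"gripper":0},{"linear":[0,0,0],"delta_rot":[0,0,0],"gripper":0}]' | grep -E "pos|force"
```

```text
tcp_pos: [0.4503, -0.3415, 0.0411]
wrist_force: [-0.5, 1.3, 1.8]
tcp_pos: [0.4503, -0.3416, 0.0411]
wrist_force: [-1.0, 0.9, 5.2]
tcp_pos: [0.4503, -0.3416, 0.0411]
wrist_force: [-2.2, 1.1, 7.7]
```

Touchdown. Easing off 1 mm and releasing.

```bash
python3 -m crank '[{"linear":[-0.0002,0,-0.001],"delta_rot":[0,0,0],"gripper":0},{"linear":[0,0,0],"delta_rot":[0,0,0],"gripper":40},{"linear":[0,0,0],"delta_rot":[0,0,0],"gripper":55},{"linear":[0,0,0],"delta_rot":[0,0,0],"gripper":60},{"linear":[0,0,0],"delta_rot":[0,0,0],"gripper":60},{"linear":[0,0,0],"delta_rot":[0,0,0],"gripper":60}]'
python3 - <<'E'
from h import *
d=capture("side");crop(d,250,100,180,130,4,"s15c.png")
w=capture("wrist");crop(w,160,100,180,150,4,"w15.png")
E
```

```text
time_s: 24.5
tcp_pos: [0.4502, -0.3415, 0.0406]
ee_rot: [[-0.23, -0.972, 0.047], [-0.953, 0.235, 0.193], [-0.199, -0.0, -0.98]]
wrist_force: [0.1, 1.5, 1.0]
gripper_width: 0.595
```

View pics/s15c.png

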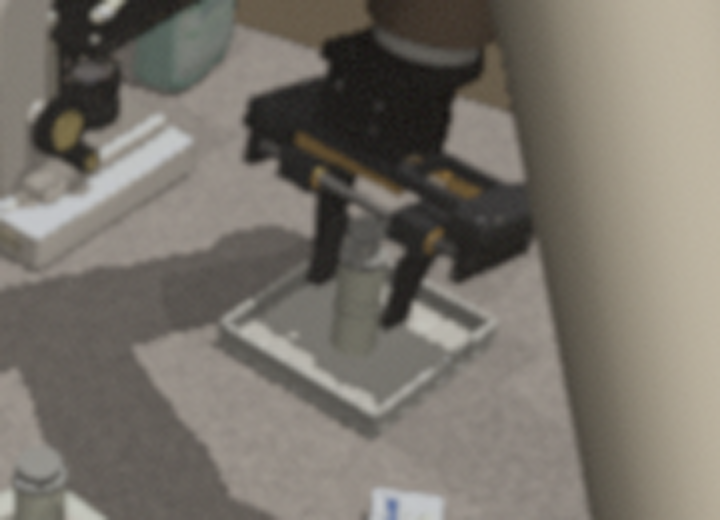

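View pics/w15.png

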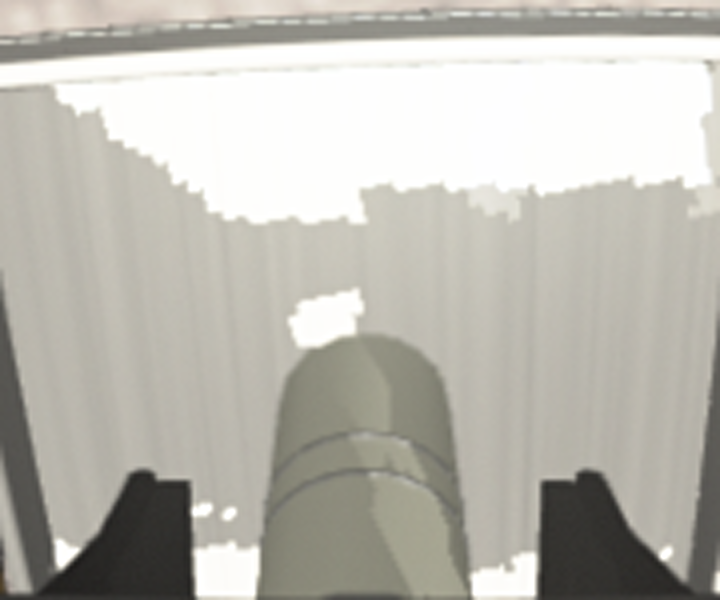

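Released, and it stands upright in the tray. Retracting straight up.

```bash
python3 -m crank '[{"linear":[-0.002,0,-0.0098],"delta_rot":[0,0,0],"gripper":60},{"linear":[-0.006,0,-0.0294],"delta_rot":[0,0,0],"gripper":60},{"linear":[-0.006,0,-0.0294],"delta_rot":[0,0,0],"gripper":60},{"linear":[-0.01,0,-0.05],"delta_rot":[0,0,0],"gripper":60},{"linear":[-0.012,0,-0.06],"delta_rot":[0,0,0],"gripper":60},{"linear":[-0.008,0,-0.04],"delta_rot":[0,0,0],"gripper":60},{"linear":[0,0,0],"delta_rot":[0,0,0],"gripper":60},{"linear":[0,0,0],"delta_rot":[0,0,0],"gripper":60}]'
python3 - <<'E'
from h import *
d=capture("side");crop(d,170,140,210,150,3.8,"s16c.png")
c=capture("top");crop(c,180,130,210,150,3.8,"t16c.png")
E
```

```text
time_s: 25.6
tcp_pos: [0.4497, -0.3414, 0.2636]
ee_rot: [[-0.23, -0.972, 0.047], [-0.953, 0.235, 0.194], [-0.199, 0.0, -0.98]]
wrist_force: [-0.3, -0.2, -0.7]
gripper_width: 0.605
```

View pics/s16c.png

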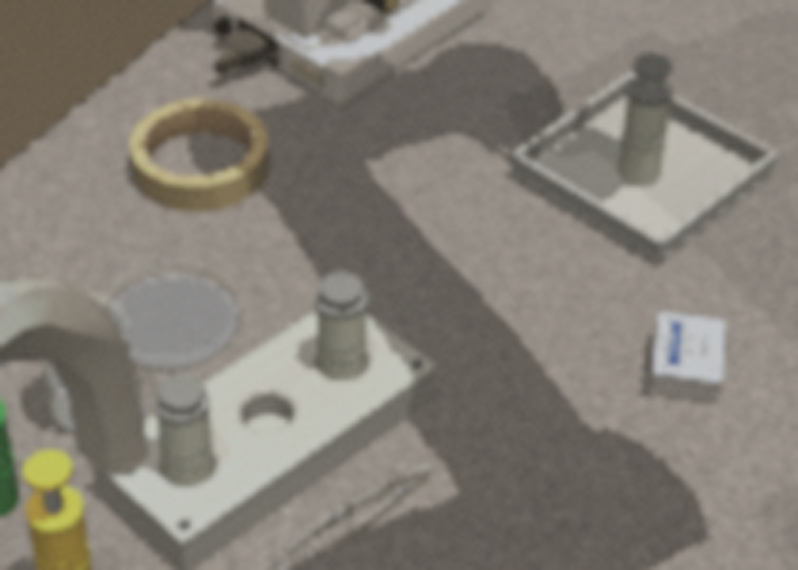

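View pics/t16c.png

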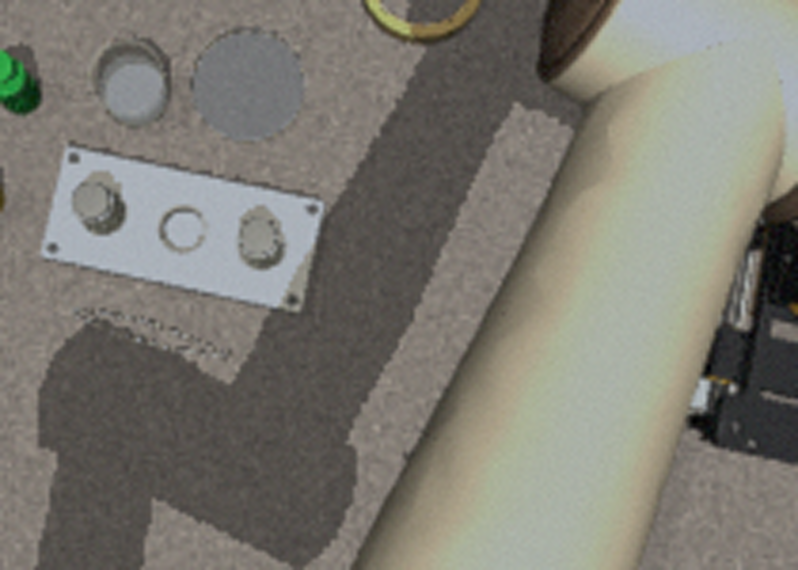

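Side view: both homed dispensers are seated at (342,320) and (185,430), and the reject stands upright in the tray at (645,120) with its plunger half out. The bystanders have not moved. Handing in.

```bash
python3 -c "
from station import workorder
print(workorder.finish_job())"
```

```text
the job is handed in; nothing more can be done
None
```

The job is handed in after about 26 s of the 59 s. All three dispensers are stroke-tested, and the one with the slug is upright in the reject tray.

| Socket | Reading on the press | Result |
|---|---|---|
| Right (y ≈ -0.06) | 2–3 N drag, up to 5.7 N at about 24 mm | Sound, pushed home and left in its socket |
| Middle | 5.0 N at 11 mm, 7.2 N at 12 mm | Slug; I stopped there and its plunger stayed half way |
| Left (y ≈ +0.05) | 2–3 N drag, up to 4.7 N near 24 mm | Sound, pushed home and left in its socket |

- **Forces:** the highest press reading was 7.2 N, against the 18 N limit. The highest I saw overall was 7.7 N, when the reject touched down in the tray. Forces were read only at the end of each short move.
- **Tilted tool:** a bent tube near the left socket would have touched the wrist, so I leaned the tool about 11° for the left press and for carrying the reject. The reject was gripped by its barrel about the jaw axis, so it stayed upright.
- **Final check:** the last side picture shows both homed plates down at their rims and the middle socket empty. It also shows the reject upright in the tray, with its plunger still half way. The other items in that view are where they were, and the gripper was clear above the tray. The arm hid the tray in the last top picture, so that check rests on the side view.
- **Disagreements:** none of the checks failed. The left plunger's depth is less direct than the others, because it was pressed with the edge of the tilted fingertips. Its force and the picture both agree that it is home.

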